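# Build the clamping stack on a hardness-test arbor

## Task

Set up the hardness-test arbor: take the slotted disc out of its wooden rack and put it flat on the post, its slots over the two pins of the base so that it sits fully home on the seat; then slide the longer of the two plain spacer sleeves down the post on to the disc, and last put the knobbed cap, knob up, over the post until it rests on the sleeve. Each part must sit square and all the way down; let go of everything, and leave the shorter sleeve, the test block and the oil bottle where they are.

Things in the scene. Friction and masses are not known exactly. Their poses are not given: they have to be found in the camera images.
- disc_c (a point): Centre of the slotted steel disc, 62 mm diameter, 12 mm thick, 170 g, both faces alike, smooth round rim; z is its axis. At the start it stands on edge in the rack (axis level), 30 mm of it above the side walls, where it can be pinched only by its flat faces: it has to be laid flat on the bench and taken again across its rim.
- rack: Fixed light-wood rack, 44 mm in x, 90 mm in y. Origin at the centre of its underside. A slot 14 mm wide and 68 mm long runs along its y axis, floor 8 mm above the bench, side walls 40 mm high; the end walls (11 mm thick, at both ends in y) are 58 mm high.
- seat (a point): Point on the post's axis at seat level (the disc's underside rests here), 24 mm above the bench; z up. The steel post, 23 mm diameter, ends 54 mm above this point and tapers to 15 mm over its last 7 mm. The round seat is 52 mm wide, on a fixed round base 100 mm wide and 14 mm high.
- spacer_c (a point): Centre of the longer spacer sleeve: plain steel tube, 40 mm outside, 25 mm bore, 30 mm long, 180 g, standing upright on the bench; z along its axis.
- short_c (a point): Centre of the shorter sleeve, same diameters, 18 mm long: not to be used, leave it alone.
- cap_c (a point): Centre (half-way up) of the aluminium cap, 38 mm high, 120 g, z up. Lower part 46 mm diameter and 24 mm high with a blind bore 25 mm wide and 20 mm deep from below; on top a knob 32 mm diameter and 14 mm high (its centre 12 mm above this point). Stands mouth down on the bench.
- block_c (a point): Centre of the steel test block, 40 x 60 x 14 mm, a bystander.
- oil_c (a point): Centre of the white oil bottle, 36 mm diameter, 75 mm high, a bystander.
- disc: The disc again: origin at its centre, its x axis along the disc's axis. Inside a solid rim 7 mm wide, six straight teeth 9 mm wide point inwards every 60 degrees; between them six slots open into the central hole. The teeth leave a round hole of 25.4 mm for the post.
- spacer: The longer sleeve again: origin at the centre of its underside.
- cap: The cap again: origin at the centre of its underside.
- fixture: The fixed arbor; origin under its base. Two upright pins, 6 mm thick, opposite one another 20 mm from the axis, stand 8 mm above the seat on a very stiff collar. Their direction about the post is given by nothing here: find it by eye or feel. With its teeth on the pins the disc stays 8 mm too high; turned until slots are over the pins (within 8 degrees) it drops home. It repeats every 60 degrees.
Not all that is in view belongs to the job. Leave any red look-alike of the disc alone. What is shaped like the cap but purple is not meant.

How it is judged:
On the way, in this order (a step that is already met when the one before it is completed fails the run):
1. the slotted disc sits flat and fully home on the seat, its slots over the pins (z of disc_c in the frame of seat between 0.0035 and 0.0085 m and horizontal distance between disc_c and seat below 0.004 m and angle between the z axis of disc_c and the z axis of seat, either way round below 0.06 rad), for 0.2 s.
2. with the disc home, the longer sleeve is all the way down on it (all of step 1 and z of spacer_c in the frame of seat between 0.0245 and 0.0295 m and horizontal distance between spacer_c and seat below 0.004 m and angle between the z axis of spacer_c and the z axis of seat, either way round below 0.06 rad), for 0.2 s.
3. with both home, the cap rests on the sleeve, knob up (all of step 2 and z of cap_c in the frame of seat between 0.0585 and 0.0635 m and horizontal distance between cap_c and seat below 0.004 m and angle between the z axis of cap_c and the z axis of seat, either way round below 0.06 rad and angle between cap_c's own z axis and vertical below 0.06 rad), for 0.2 s.
At the end, for the whole second after the job is handed in: Disc flat on the seat over the pins, longer sleeve on the disc, cap knob up on the sleeve: each within 2.5 mm of its seated height, within 4 mm of the post's axis, within 0.06 rad of square, at rest (all of step 3 and linear speed of each of disc, spacer, cap below 0.01 m/s); the robot touches nothing.
It fails at once if the shorter sleeve is moved more than 30 mm from its place (distance of short_c from where it was at the start of the episode above 0.03 m).
It fails at once if the test block is moved more than 30 mm from its place (distance of block_c from where it was at the start of the episode above 0.03 m).
It fails at once if the oil bottle is moved more than 30 mm from its place (distance of oil_c from where it was at the start of the episode above 0.03 m).
It also fails if it takes over 72 s, if anything falls off the work surface, if the arm or the gripper's body presses on something with over 40 N, if the wrist force passes 120 N, or if a joint passes its speed limit or range.

## Robot

A 7-joint arm with a two-finger parallel gripper is mounted at the origin on the work surface. World frame = base frame: x ahead of the robot, y to its left, z up, the work surface at z = 0. Lengths are in m, angles in rad, forces in N, time in s.
With the tool pointing down it reaches from about 0.4 to 0.9 m from the base axis. Payload 5.5 kg.
Tool frame: the origin (TCP) lies on the centre line of the jaws, within the pads' length; the fingertips stand 22 mm ahead of it and the grasp point (between the pads) lies 3 mm ahead of it; y points along the fingers, x is the direction in which the jaws open and shut, and the axes are right-handed (so a half turn about y gives the same grasp; the last joint's range is limited). The gripper opens to 92 mm and grips with 3 to 60 N. Pads are 19 mm wide; open, the fingers measure 130 mm over their backs; the gripper's body (75 mm by 190 mm) begins 47 mm behind the grasp point.
Start: joints at [-1.054, 0.501, -0.427, 1.55, 0.221, 1.138, -0.21], TCP at [0.163, 0.629, 0.249] pointing down, gripper open.
Joint ranges: [-2.88, 2.88], [-0.31, 2.03], [-1.54, 1.56], [0.2, 2.42], [-1.41, 4.55], [0.19, 2.02], [-2.57, 2.57]. Speed limits (rad/s): [2.57, 2.57, 3.14, 3.14, 3.14, 3.14, 3.14].

## Interface

Orientations are given as a rotation vector (axis times angle).
In Python, from plant import manip gives the robot as it stands.
- The arm moves only by the tool drive_tool, never from a script. Its argument "motion" is a list of rows, each an object with "linear": the shift along the tool's x, y, z in mm, a list of three; "twist": the turn, a rotation vector about the tool's x, y, z in degrees, a list of three; "claw": the finger opening in mm, from 0 to 91.8. In form: [{"linear": [tx, ty, tz], "twist": [wx, wy, wz], "claw": claw}, ...]. A call has exactly 10 rows; each row is the pose to reach, as a shift and turn from the pose commanded when the call began, along the tool's axes at that moment; what a row does not reach only later rows make up. A row lasts 1/8 s, in which the tool goes at most 62.5 mm and 10.7 degrees, less where a joint would pass 70% of its speed; a pose out of reach is approached as far as the arm can. A call with a gripper value outside its range is refused whole. The fingers move at their own pace and stop on an object; "newtons" is the grip in N (left out, the last holds). Time passes only in rows, so rows that repeat a pose let the fingers close, or fill a call up. It gives the time, the measured TCP pose, the force and the opening at its end, in the units of the state.
- manip.state(): the state, without advancing time (a new reading comes with each control period).
- manip.camera(name): name is "scene" or "top" or "wrist"; returns (picture, depth): 420x560x3 uint8, red, green, blue; 420x560 float32, m along the optical axis (not along the pixel's ray), 0 where there is no reading.
- manip.camera_params(name): a dict with "camera_matrix" (3x3 intrinsics, pixels), "k1" (the pictures are not rectified: a ray, as slopes to the right and down, at radius r is drawn at 1 + k1 r^2 times it, then the intrinsics apply), "origin" and "rotation" of the camera in the world; the wrist camera has in their place "T_tool_cam" (4x4, takes a point from camera to tool coordinates, whose origin is the TCP and whose axes are the tool frame's). Camera axes: x right, y up, looking along -z (the intrinsics and any distortion apply to the point x, -y, -z); pixel columns grow to the right and rows downward; lengths in m; the calibration is good to about 2 mm. A picture is of the moment at which its call begins: read the wrist's pose just before it. camera_params takes no time and is no camera call.
- manip.job_done(): hands the job in, once; it reports no verdict.
The state is a dict: "clock": time; "joint_positions": joint angles; "joint_velocities": joint speeds; "joint_torque": joint torques, N m; "tcp_pos": TCP position; "orientation": TCP orientation; "contact_force": force on the tool from outside, world axes, zero at the start; "wrist_torque": the same for the moment, N m; "gripper_width": finger opening in m.
Only numpy, scipy, OpenCV 4.12 (cv2) and the standard library are available. Lean on these libraries where they do the work, as an engineer would, in place of code of your own. Each camera call takes 0.05 s, during which the arm holds its last target.

## Working session

There is one attempt and no reset: what is moved stays moved. The work goes in short steps, Python scripts to look and compute and a tool call to move; the robot and the scene stay as the last step left them, time stands still between calls to the robot, and variables do not carry over. Pictures are saved under pics/ and viewed, and the job is handed in when it is done.

Besides the shell and the picture viewer there is one more tool, called after ">>>" in YAML: its name, and indented under it one key for each argument. drive_tool: Moves the arm, as the interface text tells. Its arguments: {"type":"object","properties":{"motion":{"type":"array"},"newtons":{"type":"number"}},"required":["motion"]}

```bash
ls; mkdir -p pics
python3 - <<'E'
from plant import manip
import cv2, numpy as np
print(manip.state())
for n in ("scene","top","wrist"):
    p=manip.camera_params(n); print(n,p)
    im,d=manip.camera(n); cv2.imwrite(f"pics/{n}0.png",im[:,:,::-1]); np.savez(f"pics/{n}0.npz",im=im,d=d)
E
```

```text
pics
{'clock': 0.0, 'joint_positions': array([-1.05377908,  0.50189071, -0.42677549,  1.55144443,  0.22083835,
        1.13827852, -0.21029192]), 'joint_velocities': array([ 0.00050393,  0.00108885, -0.00084177,  0.00120831,  0.00024722,
       -0.00133243, -0.00022536]), 'joint_torque': array([ 4.71061485e-04, -5.66615260e+01, -5.81666395e+00, -2.79102087e+01,
       -6.87862211e-02,  3.05031217e-02,  1.80621651e-04]), 'tcp_pos': array([0.16311411, 0.62852782, 0.24765237]), 'orientation': array([-1.31980893, -1.01912447,  1.02174712]), 'contact_force': array([-0.0375128 ,  0.16447756, -0.13516994]), 'wrist_torque': array([-0.02510391, -0.01544115, -0.04040022]), 'gripper_width': 0.09176571998877214}
scene {'camera_matrix': array([[450.38412705,   0.        , 277.2925108 ],
       [  0.        , 450.38412705, 201.72295154],
       [  0.        ,   0.        ,   1.        ]]), 'k1': 0.0420314340761788, 'origin': array([1.04345714, 0.72702961, 0.88175237]), 'rotation': array([0.31578794, 0.98067365, 2.33467494])}
top {'camera_matrix': array([[487.18195499,   0.        , 274.40874316],
       [  0.        , 487.18195499, 212.78905647],
       [  0.        ,   0.        ,   1.        ]]), 'k1': -0.045118748148509115, 'origin': array([0.42091853, 0.04669966, 1.16160401]), 'rotation': array([ 0.08955614, -0.09638564, -1.54452016])}
wrist {'camera_matrix': array([[378.18721566,   0.        , 274.97465537],
       [  0.        , 378.18721566, 209.17401899],
       [  0.        ,   0.        ,   1.        ]]), 'k1': 0.030840485619012037, 'T_tool_cam': array([[ 9.99998840e-01, -3.14456864e-04,  1.49006384e-03,
        -4.31241376e-04],
       [ 1.51727977e-03,  2.89586615e-01, -9.57150610e-01,
        -1.37134760e-01],
       [-1.30519963e-04,  9.57151761e-01,  2.89586756e-01,
         7.94962982e-02],
       [ 0.00000000e+00,  0.00000000e+00,  0.00000000e+00,
         1.00000000e+00]])}
```

View pics/scene0.png

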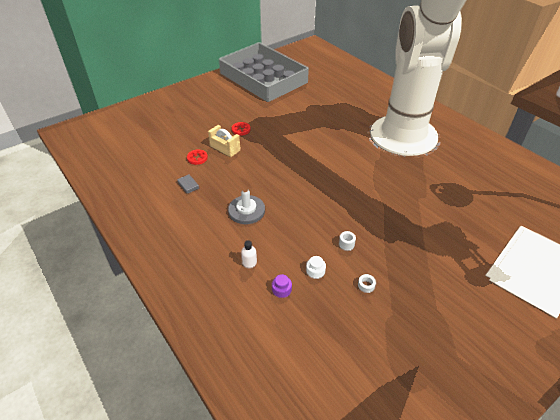

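View pics/top0.png

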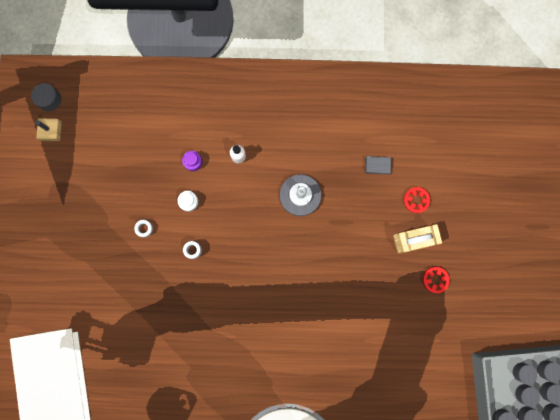

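View pics/wrist0.png

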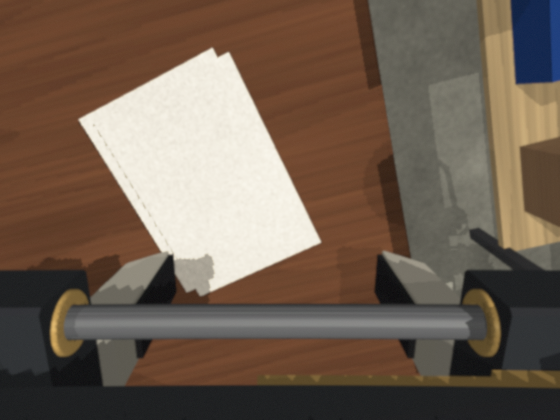

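The scene view shows the rack (224,140) with the disc between two red decoys, the fixture (247,207), bottle (249,255), purple decoy (282,286), white cap (316,267) and sleeves (347,240) and (367,284). The top view shows the rack at (418,239), the fixture at (301,195), the cap at (188,201) and the sleeves at (143,228) and (192,249).

```bash
cat > h.py <<'E'
import numpy as np, cv2
from scipy.spatial.transform import Rotation as R
from plant import manip
def cam(name,st=None):
    p=manip.camera_params(name)
    if name=="wrist":
        st=st or manip.state()
        T=p["T_tool_cam"]; Rt=R.from_rotvec(st["orientation"]).as_matrix()
        return dict(K=p["camera_matrix"],k=p["k1"],o=st["tcp_pos"]+Rt@T[:3,3],R=Rt@T[:3,:3])
    return dict(K=p["camera_matrix"],k=p["k1"],o=p["origin"],R=R.from_rotvec(p["rotation"]).as_matrix())
def rays(c,uv):
    uv=np.atleast_2d(np.asarray(uv,float)).reshape(-1,1,2)
    n=cv2.undistortPoints(uv,c["K"],np.array([c["k"],0,0,0.])).reshape(-1,2)
    d=np.c_[n[:,0],-n[:,1],-np.ones(len(n))]
    return d@c["R"].T
def plane(c,uv,z):
    d=rays(c,uv); return c["o"]+d*((z-c["o"][2])/d[:,2])[:,None]
def depthpts(c,d):
    v,u=np.mgrid[:d.shape[0],:d.shape[1]]
    r=rays(c,np.c_[u.ravel(),v.ravel()])
    return (c["o"]+r*d.reshape(-1,1)).reshape(*d.shape,3)
def proj(c,P):
    q=(np.atleast_2d(P)-c["o"])@c["R"]; n=np.c_[q[:,0],-q[:,1]]/(-q[:,2:])
    r2=(n**2).sum(1,keepdims=True); n=n*(1+c["k"]*r2)
    return n@c["K"][:2,:2].T+c["K"][:2,2]
def circ(P):
    A=np.c_[2*P,np.ones(len(P))]; s=np.linalg.lstsq(A,(P**2).sum(1),rcond=None)[0]
    return s[:2],np.sqrt(s[2]+s[0]**2+s[1]**2)
def snap(name,tag):
    st=manip.state(); im,d=manip.camera(name); c=cam(name,st)
    cv2.imwrite(f"pics/{tag}.png",im[:,:,::-1]); np.savez(f"pics/{tag}.npz",im=im,d=d,o=c["o"],R=c["R"])
    return im,d,c,st
E
python3 - <<'E'
from h import *
print(R.from_rotvec(manip.state()["orientation"]).as_matrix().round(3))
z=np.load("pics/top0.npz"); c=cam("top"); P=depthpts(c,z["d"]); 
print("table z", np.median(P[100:300,20:100,2]))
for n,uv in dict(rackc=(418,239),fix=(301,195),post=(303,191),cap=(188,201),s1=(143,228),s2=(192,249),block=(378,165),oil=(238,154),pur=(192,160),red1=(417,199),red2=(437,280)).items():
    u,v=uv; w=P[v-12:v+13,u-12:u+13].reshape(-1,3); m=w[:,2]>0.01
    print(n,w[m].mean(0).round(3) if m.any() else None,w[:,2].max().round(3), np.ptp(w[m],axis=0).round(3) if m.any() else '')
big=cv2.resize(z["im"][120:300,120:460],None,fx=2.3,fy=2.3,interpolation=cv2.INTER_CUBIC)[:,:,::-1]; cv2.imwrite("pics/top0b.png",big)
E
```

```text
[[ 0.251 -0.    -0.968]
 [ 0.968 -0.001  0.251]
 [-0.002 -1.     0.   ]]
table z 0.0006609782412162479
rackc [ 0.503 -0.287  0.051] 1.162 [0.11  0.369 1.151]
fix [ 0.6   -0.018  0.031] 1.162 [0.211 0.095 1.152]
post [ 0.609 -0.022  0.031] 1.162 [0.221 0.1   1.152]
cap [0.579 0.246 0.041] 1.162 [0.183 0.226 1.151]
s1 [0.513 0.349 0.032] 1.162 [0.112 0.327 1.151]
s2 [0.466 0.232 0.041] 1.162 [0.065 0.207 1.151]
block [ 0.681 -0.203  0.017] 1.162 [0.282 0.28  1.152]
oil [0.69  0.133 0.057] 1.162 [0.292 0.105 1.15 ]
pur [0.675 0.241 0.042] 1.162 [0.283 0.22  1.152]
red1 [ 0.599 -0.295  0.017] 1.162 [0.208 0.374 1.152]
red2 [ 0.408 -0.337  0.026] 1.162 [0.057 0.419 1.152]
```

View pics/top0b.png

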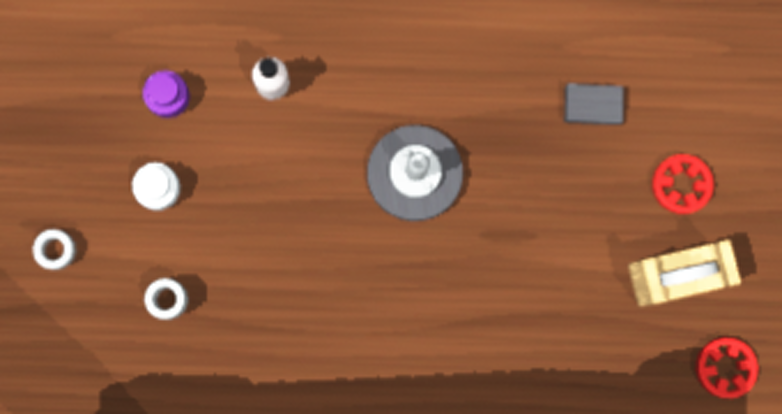

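Run:
```python
from h import *
z=np.load("pics/top0.npz"); c=cam("top"); d=z["d"]; P=depthpts(c,d); P[d==0]=np.nan
def clus(x,y,r,zmin=.006):
    m=(np.hypot(P[...,0]-x,P[...,1]-y)<r)&(P[...,2]>zmin)&(P[...,2]<.2); return P[m]
for n,x,y,r in [("cap",.575,.243,.045),("s1",.51,.346,.035),("s2",.464,.23,.035),("oil",.69,.13,.04),("post",.6,-.02,.06),("block",.68,-.2,.05)]:
    q=clus(x,y,r); top=np.percentile(q[:,2],97); t=q[q[:,2]>top-.004]
    print(n,len(q),"top",top.round(4),"ctr",((t.max(0)+t.min(0))/2).round(4),"size",np.ptp(t,axis=0).round(3))
q=clus(.6,-.02,.07,.006); t=q[q[:,2]<.019]; print("base",((t.max(0)+t.min(0))/2).round(4),np.ptp(t,axis=0).round(3))
# rack
q=clus(.50,-.285,.075,.03); 
e=q[q[:,2]>.050]; print("rack tall",len(e),np.median(e[:,2])); rc=cv2.minAreaRect(e[:,:2].astype(np.float32)*1000); print(rc)
q=q[(q[:,2]>.032)]; print(cv2.minAreaRect(q[:,:2].astype(np.float32)*1000), np.percentile(q[:,2],[50,90,99]))
# fused, red
im=z["im"].astype(int); red=(im[...,0]>150)&(im[...,1]<70)&(im[...,2]<70)
for s in np.array_split(np.arange(560),1): pass
n,l,st,ce=cv2.connectedComponentsWithStats(red.astype(np.uint8))
for i in range(1,n):
    if st[i,4]>50: print("red",plane(c,ce[i],.012).round(3))
```

```text
cap 323 top 0.0414 ctr [0.5822 0.2501 0.041 ] size [0.029 0.028 0.007]
s1 171 top 0.0215 ctr [0.5147 0.3546 0.02  ] size [0.036 0.039 0.005]
s2 180 top 0.0335 ctr [0.4666 0.2346 0.0321] size [0.037 0.038 0.005]
oil 229 top 0.0779 ctr [0.6959 0.1357 0.0772] size [0.016 0.016 0.006]
post 1359 top 0.0695 ctr [ 0.6036 -0.0166  0.074 ] size [0.022 0.021 0.015]
block 418 top 0.0181 ctr [ 0.6818 -0.2032  0.0176] size [0.04  0.058 0.007]
base [ 0.6025 -0.0163  0.0125] [0.105 0.122 0.013]
rack tall 350 0.058851709331023905
((503.9635314941406, -290.0738220214844), (43.618343353271484, 92.3553695678711), 14.25356388092041)
((503.9459228515625, -290.0314025878906), (44.04716491699219, 92.3725814819336), 14.129064559936523) [0.04538041 0.06346141 0.06994688]
red [[ 0.599 -0.296  0.012]]
red [[ 0.41  -0.342  0.012]]
```

```bash
cat >> h.py <<'E'
def down(a):
    a=np.deg2rad(a); x=np.array([np.cos(a),np.sin(a),0]); y=np.array([0,0,-1.]); return np.c_[x,y,np.cross(x,y)]
def go(pos,Rg,st=None):
    "prints shift and turn; pos = TCP"
    st=st or manip.state(); Rt=R.from_rotvec(st["orientation"]).as_matrix()
    l=Rt.T@(np.array(pos)-st["tcp_pos"])*1000; w=np.rad2deg(R.from_matrix(Rt.T@Rg).as_rotvec())
    print("t",round(st["clock"],2),"linear",l.round(1),"twist",w.round(1),"dist",np.linalg.norm(l).round(0),"ang",np.linalg.norm(w).round(1))
E
python3 -c "
from h import *
go((.58,-.02,.26),down(14.25))"
```

```text
t 0.15 linear [-523.2  -11.3 -566.4] twist [ 0.  61.2 -0.1] dist 771.0 ang 61.2
```

>>> drive_tool:
  motion:
    - {"linear": [-523,-11,-566],"twist": [0,61.2,0],"claw": 60}
    - {"linear": [-523,-11,-566],"twist": [0,61.2,0],"claw": 60}
    - {"linear": [-523,-11,-566],"twist": [0,61.2,0],"claw": 60}
    - {"linear": [-523,-11,-566],"twist": [0,61.2,0],"claw": 60}
    - {"linear": [-523,-11,-566],"twist": [0,61.2,0],"claw": 60}
    - {"linear": [-523,-11,-566],"twist": [0,61.2,0],"claw": 60}
    - {"linear": [-523,-11,-566],"twist": [0,61.2,0],"claw": 60}
    - {"linear": [-523,-11,-566],"twist": [0,61.2,0],"claw": 60}
    - {"linear": [-523,-11,-566],"twist": [0,61.2,0],"claw": 60}
    - {"linear": [-523,-11,-566],"twist": [0,61.2,0],"claw": 60}

```text
clock: 1.4
tcp_pos: [0.5017, 0.1017, 0.2577]
orientation: [-1.562, -0.196, 0.195]
contact_force: [0.2, 1.7, -0.4]
gripper_width: 0.0598
```

```bash
python3 -c "
from h import *
print(manip.state()['joint_positions'].round(2))
go((.60,-.03,.25),down(14.25))"
```

```text
[-0.31  0.21  0.07  1.9  -0.02  1.03  0.01]
t 1.4 linear [  62.8    7.7 -151.9] twist [-0.  0.  0.] dist 165.0 ang 0.0
```

>>> drive_tool:
  motion:
    - {"linear": [63,8,-152],"twist": [0,0,0],"claw": 60}
    - {"linear": [63,8,-152],"twist": [0,0,0],"claw": 60}
    - {"linear": [63,8,-152],"twist": [0,0,0],"claw": 60}
    - {"linear": [63,8,-152],"twist": [0,0,0],"claw": 60}
    - {"linear": [63,8,-152],"twist": [0,0,0],"claw": 60}
    - {"linear": [63,8,-152],"twist": [0,0,0],"claw": 60}
    - {"linear": [63,8,-152],"twist": [0,0,0],"claw": 60}
    - {"linear": [63,8,-152],"twist": [0,0,0],"claw": 60}
    - {"linear": [63,8,-152],"twist": [0,0,0],"claw": 60}
    - {"linear": [63,8,-152],"twist": [0,0,0],"claw": 60}

```text
clock: 2.65
tcp_pos: [0.5995, -0.0283, 0.2497]
orientation: [-1.562, -0.195, 0.195]
contact_force: [-0.3, -0.0, -0.0]
gripper_width: 0.06
```

```bash
python3 -c "
from h import *
im,d,c,st=snap('wrist','w1'); print(st['tcp_pos'],st['clock'])
import cv2
cv2.imwrite('pics/w1.png',im[:,:,::-1])
u=proj(c,[.603,-.017,.024])[0].astype(int);print(u)
cr=im[max(0,u[1]-80):u[1]+80,u[0]-100:u[0]+100]; cv2.imwrite('pics/w1b.png',cv2.resize(cr,None,fx=3.7,fy=3.7,interpolation=cv2.INTER_CUBIC)[:,:,::-1])
"
```

```text
[ 0.5994603  -0.02831387  0.24966358] 2.65
[282 167]
```

View pics/w1.png

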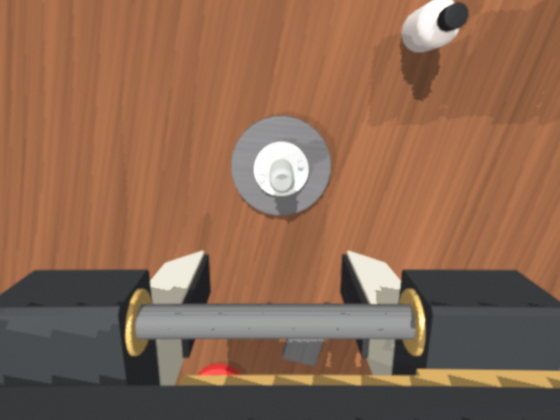

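View pics/w1b.png

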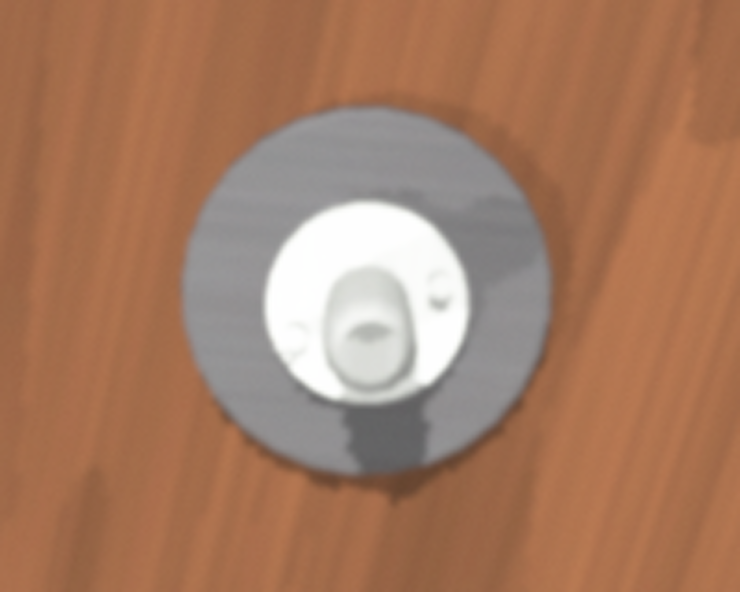

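The wrist view shows the fixture at (282,167), with faint pins at about (301,164) and (262,179). I'll sharpen the crop and fit the circles.

Run:
```python
from h import *
z=np.load("pics/w1.npz"); im=z["im"]; c=dict(K=cam("wrist")["K"],k=cam("wrist")["k"],o=z["o"],R=z["R"])
g=im.min(2).astype(int)
hsv=cv2.cvtColor(im,cv2.COLOR_RGB2HSV)
roi=np.zeros(g.shape,bool); roi[100:230,220:345]=1
# base: low saturation
m=((hsv[...,1]<70)&roi).astype(np.uint8); cs,_=cv2.findContours(m,0,2); ct=max(cs,key=cv2.contourArea).reshape(-1,2)
ct=cv2.convexHull(ct).reshape(-1,2)
P=plane(c,ct,.014)[:,:2]; print("base",circ(P))
m=((g>200)&roi).astype(np.uint8); cs,_=cv2.findContours(m,0,2); ct=max(cs,key=cv2.contourArea).reshape(-1,2)
ct=cv2.convexHull(ct).reshape(-1,2); P=plane(c,ct,.024)[:,:2]; print("seat",circ(P))
cr=g[135:205,245:320]; e=np.clip((cr-190)*255/65,0,255).astype(np.uint8); print(cr.max())
cv2.imwrite("pics/w1c.png",cv2.resize(e,None,fx=8,fy=8,interpolation=cv2.INTER_CUBIC))
```

```text
base (array([ 0.60144265, -0.0186273 ]), np.float64(0.04992919022067154))
seat (array([ 0.60110132, -0.01846652]), np.float64(0.026421788700340013))
254
```

View pics/w1c.png

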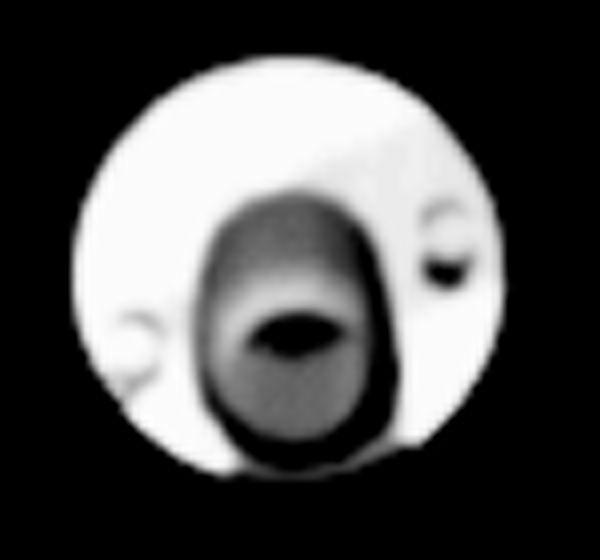

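Run:
```python
from h import *
z=np.load("pics/w1.npz"); c=dict(K=cam("wrist")["K"],k=cam("wrist")["k"],o=z["o"],R=z["R"])
P=plane(c,[(262.1,178.7),(300.9,165.9)],.029); print(P, P.mean(0)); d=P[1]-P[0]; print(np.linalg.norm(d),np.rad2deg(np.arctan2(d[1],d[0]))%60)
# rack y dir & grasp pose
a=np.deg2rad(14.2)
go((.504,-.290,.13),down(14.2))
```

```text
[[ 0.5859364  -0.03119146  0.029     ]
 [ 0.61890509 -0.00995442  0.029     ]] [ 0.60242074 -0.02057294  0.029     ]
0.039216666021779374 32.78792268670558
t 2.7 linear [-157.   119.7 -230.1] twist [-0.   0.1  0. ] dist 303.0 ang 0.1
```

>>> drive_tool:
  motion:
    - {"linear": [-157,40,-230],"twist": [0,0,0],"claw": 60}
    - {"linear": [-157,40,-230],"twist": [0,0,0],"claw": 60}
    - {"linear": [-157,40,-230],"twist": [0,0,0],"claw": 60}
    - {"linear": [-157,40,-230],"twist": [0,0,0],"claw": 60}
    - {"linear": [-157,40,-230],"twist": [0,0,0],"claw": 60}
    - {"linear": [-157,40,-230],"twist": [0,0,0],"claw": 50}
    - {"linear": [-157,40,-230],"twist": [0,0,0],"claw": 50}
    - {"linear": [-157,40,-230],"twist": [0,0,0],"claw": 50}
    - {"linear": [-157,40,-230],"twist": [0,0,0],"claw": 50}
    - {"linear": [-157,40,-230],"twist": [0,0,0],"claw": 50}

```text
clock: 3.95
tcp_pos: [0.5044, -0.2892, 0.2097]
orientation: [-1.562, -0.197, 0.196]
contact_force: [-0.1, 0.7, 0.9]
gripper_width: 0.0503
```

```bash
python3 -c "
from h import *
im,d,c,st=snap('wrist','w2'); print(st['tcp_pos'],st['clock'])
P=depthpts(c,d); P[d==0]=np.nan
q=P[(np.hypot(P[...,0]-.504,P[...,1]+.29)<.075)&(P[...,2]>.032)&(P[...,2]<.08)]; print(cv2.minAreaRect(q[:,:2].astype(np.float32)*1000),len(q))
q=q[(q[:,2]>.052)]; print(cv2.minAreaRect(q[:,:2].astype(np.float32)*1000),np.percentile(q[:,2],[50,99]))
"
```

```text
[ 0.50438842 -0.28921641  0.20972787] 3.95
((501.1926574707031, -292.7537841796875), (44.75050354003906, 90.40798950195312), 14.274347305297852) 5937
((501.1454162597656, -292.7764892578125), (44.718875885009766, 90.37227630615234), 14.228384971618652) [0.05966139 0.07086805]
```

View pics/w2.png

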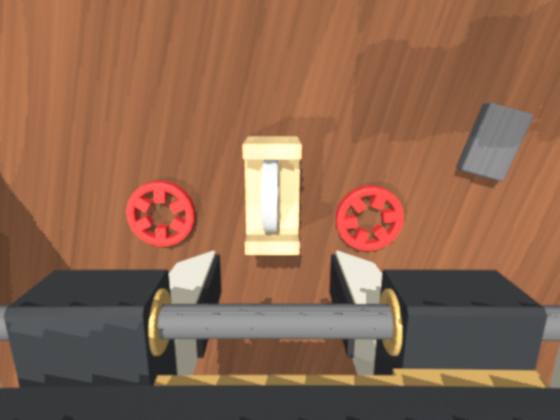

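```bash
python3 -c "
from h import *
z=np.load('pics/w2.npz'); im=z['im'];d=z['d']; c=dict(K=cam('wrist')['K'],k=cam('wrist')['k'],o=z['o'],R=z['R'])
P=depthpts(c,d); P[d==0]=np.nan
hsv=cv2.cvtColor(im,cv2.COLOR_RGB2HSV); m=(hsv[...,1]<60)&(np.hypot(P[...,0]-.501,P[...,1]+.293)<.04)&(P[...,2]>.042)
q=P[m]; Rk=down(14.25); l=(q-np.array([.5012,-.2928,0]))@Rk; print(len(q),(np.percentile(l[:,0],[1,50,99])*1000).round(1),(np.percentile(l[:,2],[1,50,99])*1000).round(1),np.percentile(q[:,2],[1,50,99]))
t=l[q[:,2]>.066]; print(t.mean(0)*1000,np.ptp(t,axis=0)*1000)
go((.5015,-.2920,.068),down(14.25))
"
```

```text
27796 [-33.9  -2.5  35.1] [-27.3  28.2  34.2] [0.04669133 0.27224929 0.29536266]
[  -1.4425166  -264.85501739   23.7575054 ] [ 75.37815829 230.45995021  50.9198404 ]
t 4.0 linear [ -3.4 141.7  -1.8] twist [0.  0.1 0. ] dist 142.0 ang 0.1
```

>>> drive_tool:
  motion:
    - {"linear": [-3,60,-2],"twist": [0,0,0],"claw": 50}
    - {"linear": [-3,110,-2],"twist": [0,0,0],"claw": 45}
    - {"linear": [-3,142,-2],"twist": [0,0,0],"claw": 40}
    - {"linear": [-3,142,-2],"twist": [0,0,0],"claw": 30}
    - {"linear": [-3,142,-2],"twist": [0,0,0],"claw": 20}
    - {"linear": [-3,142,-2],"twist": [0,0,0],"claw": 8}
    - {"linear": [-3,142,-2],"twist": [0,0,0],"claw": 8}
    - {"linear": [-3,142,-2],"twist": [0,0,0],"claw": 8}
    - {"linear": [-3,142,-2],"twist": [0,0,0],"claw": 8}
    - {"linear": [-3,142,-2],"twist": [0,0,0],"claw": 8}
  newtons: 25

```text
clock: 5.25
tcp_pos: [0.5023, -0.2932, 0.0691]
orientation: [-1.563, -0.197, 0.194]
contact_force: [-0.8, 0.0, 7.3]
gripper_width: 0.0117
```

>>> drive_tool:
  motion:
    - {"linear": [0,-50,0],"twist": [0,0,0],"claw": 8}
    - {"linear": [0,-95,0],"twist": [0,0,0],"claw": 8}
    - {"linear": [0,-95,20],"twist": [0,0,0],"claw": 8}
    - {"linear": [3,-95,60],"twist": [0,0,-8],"claw": 8}
    - {"linear": [6,-85,100],"twist": [0,0,-17],"claw": 8}
    - {"linear": [9,-60,140],"twist": [0,0,-26],"claw": 8}
    - {"linear": [9,-35,166],"twist": [0,0,-35],"claw": 8}
    - {"linear": [9,-20,166],"twist": [0,0,-35],"claw": 8}
    - {"linear": [9,-10,166],"twist": [0,0,-35],"claw": 8}
    - {"linear": [9,-10,166],"twist": [0,0,-35],"claw": 8}
  newtons: 25

```text
clock: 6.5
tcp_pos: [0.4424, -0.1685, 0.08]
orientation: [-1.374, -0.696, -0.233]
contact_force: [-0.3, -1.9, -3.3]
gripper_width: 0.0114
```

```bash
python3 -c "
from h import *
im,d,c,st=snap('scene','s2'); print(st['tcp_pos'],st['clock'],st['gripper_width'],st['contact_force'])
u=proj(c,[.47,-.13,.06])[0].astype(int);print(u)
cr=im[u[1]-75:u[1]+75,u[0]-100:u[0]+100]; cv2.imwrite('pics/s2b.png',cv2.resize(cr,None,fx=3.7,fy=3.7)[:,:,::-1])
Rt=R.from_rotvec(st['orientation']).as_matrix(); print(Rt.round(3)); print('low', (st['tcp_pos']+Rt@[-.006,.061,0]))
"
```

```text
[ 0.44241411 -0.16854742  0.07996404] 6.5 0.011416605659416906 [-0.25090257 -1.90218453 -3.25766564]
[261 154]
[[ 0.781  0.539 -0.316]
 [ 0.239  0.21   0.948]
 [ 0.577 -0.816  0.035]]
low [ 0.47058753 -0.15718886  0.02672645]
```

View pics/s2b.png

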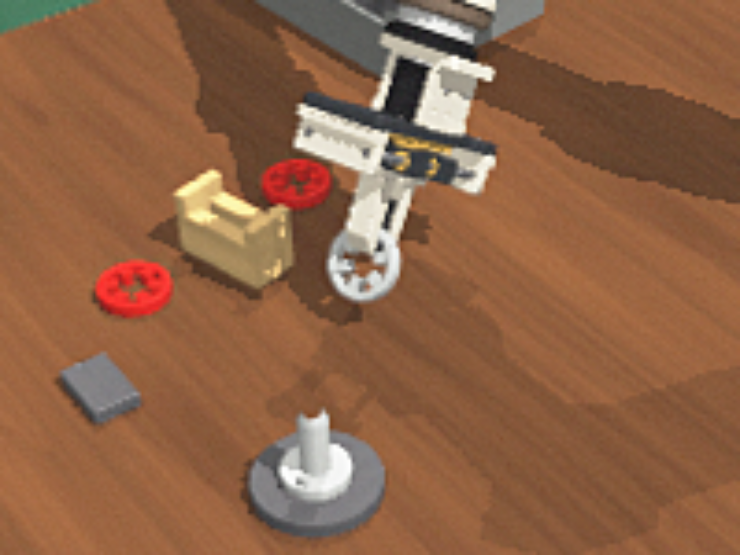

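```bash
python3 -c "
from h import *
st=manip.state(); print(st['joint_positions'].round(2),st['joint_velocities'].round(2))
Rg=R.from_matrix(down(14.25))*R.from_rotvec([0,0,np.deg2rad(-35)])
go((.48,-.14,.058),Rg.as_matrix())
"
```

```text
[ 1.35  0.55 -0.72  2.39 -1.4   0.19  2.41] [-0.19 -0.1   0.17 -0.    0.04  0.   -0.4 ]
t 6.55 linear [35.6 45.9 22.7] twist [-3.6  1.1 -0.1] dist 62.0 ang 3.8
```

```bash
python3 -c "
from h import *
Rg=R.from_matrix(down(14.25))*R.from_rotvec([0,0,np.deg2rad(-35)])
go((.545,-.15,.08),Rg.as_matrix())
"
```

```text
t 6.55 linear [97.4 60.8 -5.2] twist [-3.6  1.1 -0.1] dist 115.0 ang 3.8
```

>>> drive_tool:
  motion:
    - {"linear": [40,20,-5],"twist": [0,0,0],"claw": 8}
    - {"linear": [80,45,-5],"twist": [0,0,0],"claw": 8}
    - {"linear": [90,55,-5],"twist": [-3.6,1,0],"claw": 8}
    - {"linear": [90,55,-5],"twist": [-3.6,1,0],"claw": 8}
    - {"linear": [90,55,-5],"twist": [-3.6,1,0],"claw": 8}
    - {"linear": [90,55,-5],"twist": [-3.6,1,0],"claw": 8}
    - {"linear": [90,55,-5],"twist": [-3.6,1,0],"claw": 8}
    - {"linear": [90,55,-5],"twist": [-3.6,1,0],"claw": 8}
    - {"linear": [90,55,-5],"twist": [-3.6,1,0],"claw": 8}
    - {"linear": [90,55,-5],"twist": [-3.6,1,0],"claw": 8}

```text
clock: 7.8
tcp_pos: [0.5469, -0.1526, 0.0993]
orientation: [-1.418, -0.659, -0.251]
contact_force: [-0.5, -0.2, -2.1]
gripper_width: 0.0115
```

```bash
python3 -c "
from h import *
st=manip.state(); print(st['tcp_pos'],st['joint_positions'].round(2),st['joint_velocities'].round(2),st['contact_force'].round(1))
Rt=R.from_rotvec(st['orientation']).as_matrix(); print(Rt.round(3)); print('low', (st['tcp_pos']+Rt@[-.006,.061,0]))
Rg=R.from_matrix(down(14.25))*R.from_rotvec([0,0,np.deg2rad(-35)])
go((.545,-.15,.056),Rg.as_matrix())
"
```

```text
[ 0.54687186 -0.15257329  0.09927456] [ 0.88  0.48 -0.49  2.24 -1.41  0.19  2.12] [-0. -0.  0.  0. -0. -0.  0.] [-0.5 -0.2 -2.1]
[[ 0.799  0.536 -0.272]
 [ 0.219  0.162  0.962]
 [ 0.56  -0.828  0.012]]
low [ 0.57478565 -0.14400376  0.04538223]
t 7.8 linear [-25.2  35.3   2.5] twist [-1.4  0.9 -0.9] dist 43.0 ang 1.9
```

>>> drive_tool:
  motion:
    - {"linear": [-6,8,0],"twist": [0,0,4],"claw": 8}
    - {"linear": [-12,17,0],"twist": [0,0,4],"claw": 8}
    - {"linear": [-18,26,0],"twist": [0,0,4],"claw": 8}
    - {"linear": [-23,33,0],"twist": [0,0,4],"claw": 8}
    - {"linear": [-23,33,0],"twist": [0,0,4],"claw": 8}
    - {"linear": [-23,33,0],"twist": [0,0,4],"claw": 8}
    - {"linear": [-23,33,0],"twist": [0,0,4],"claw": 8}
    - {"linear": [-23,33,0],"twist": [0,0,4],"claw": 8}
    - {"linear": [-23,33,0],"twist": [0,0,4],"claw": 8}
    - {"linear": [-23,33,0],"twist": [0,0,4],"claw": 8}

```text
clock: 9.05
tcp_pos: [0.5468, -0.1532, 0.0607]
orientation: [-1.437, -0.607, -0.194]
contact_force: [0.6, 0.3, -1.6]
gripper_width: 0.0115
```

```bash
python3 -c "
from h import *
st=manip.state(); print(st['tcp_pos'],st['joint_positions'].round(2),st['joint_velocities'].round(2),st['contact_force'].round(1))
Rt=R.from_rotvec(st['orientation']).as_matrix(); print(Rt.round(3)); print('low', (st['tcp_pos']+Rt@[-.006,.061,0]))
"
```

```text
[ 0.54680162 -0.15317653  0.06069577] [ 0.71  0.53 -0.32  2.21 -1.41  0.19  2.1 ] [ 0.  0. -0. -0.  0.  0.  0.] [ 0.6  0.3 -1.6]
[[ 0.836  0.477 -0.273]
 [ 0.23   0.148  0.962]
 [ 0.499 -0.867  0.014]]
low [ 0.57086469 -0.14552264  0.0048443 ]
```

>>> drive_tool:
  motion:
    - {"linear": [-1.5,2.6,0],"twist": [0,0,0],"claw": 8}
    - {"linear": [-1.5,2.6,0],"twist": [0,0,0],"claw": 25}
    - {"linear": [-1.5,2.6,0],"twist": [0,0,0],"claw": 40}
    - {"linear": [-1.5,2.6,0],"twist": [0,0,0],"claw": 50}
    - {"linear": [-1.5,2.6,0],"twist": [0,0,0],"claw": 50}
    - {"linear": [-1.5,-10,0],"twist": [0,0,0],"claw": 50}
    - {"linear": [-1.5,-30,0],"twist": [0,0,0],"claw": 50}
    - {"linear": [-1.5,-55,0],"twist": [0,0,0],"claw": 50}
    - {"linear": [-1.5,-80,0],"twist": [0,0,0],"claw": 60}
    - {"linear": [-1.5,-90,0],"twist": [0,0,10],"claw": 60}

```text
clock: 10.3
tcp_pos: [0.5052, -0.1622, 0.1332]
orientation: [-1.442, -0.55, -0.128]
contact_force: [0.5, 0.7, -1.1]
gripper_width: 0.0593
```

```bash
python3 -c "
from h import *
im,d,c,st=snap('scene','s3'); print(st['tcp_pos'],st['clock'],st['gripper_width'],st['contact_force'].round(1),st['joint_positions'].round(2))
u=proj(c,[.53,-.15,.06])[0].astype(int)
cr=im[u[1]-75:u[1]+75,u[0]-100:u[0]+100]; cv2.imwrite('pics/s3b.png',cv2.resize(cr,None,fx=3.7,fy=3.7)[:,:,::-1])
snap('wrist','w3')
"
```

```text
[ 0.50516219 -0.16224728  0.13317417] 10.3 0.05934232160421733 [ 0.5  0.7 -1.1] [ 0.46  0.31 -0.    2.22 -0.85  0.42  1.49]
```

View pics/s3b.png

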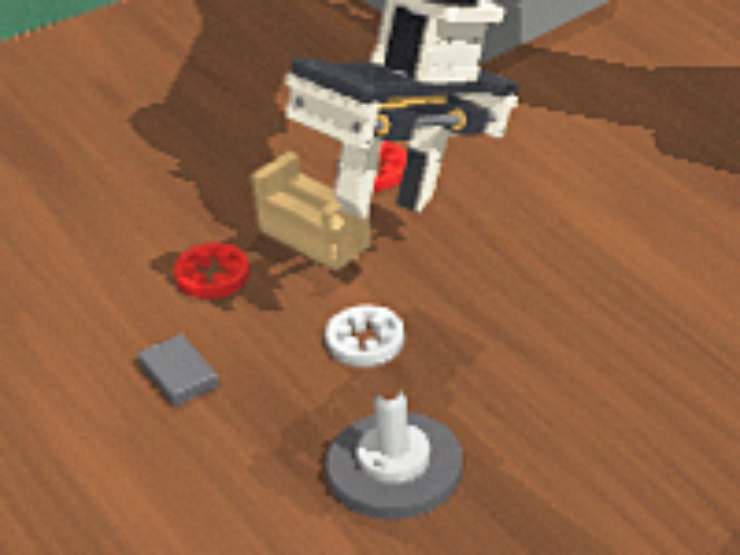

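View pics/w3.png

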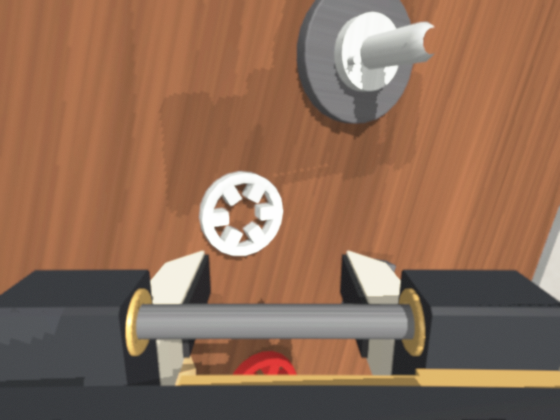

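The disc lies flat on the bench, at wrist pixel (241,213), clear of the rack and the fixture. Next I'll go above it and measure again with the tool vertical.

```bash
cat >> h.py <<'E'
def disc(c,im,guess,z=.012,rad=.045):
    hsv=cv2.cvtColor(im,cv2.COLOR_RGB2HSV); m=((hsv[...,1]<60)&(hsv[...,2]>110))
    v,u=np.mgrid[:420,:560]; P=plane(c,np.c_[u.ravel(),v.ravel()],z).reshape(420,560,3)
    m&=np.hypot(P[...,0]-guess[0],P[...,1]-guess[1])<rad
    cs,_=cv2.findContours(m.astype(np.uint8),cv2.RETR_EXTERNAL,cv2.CHAIN_APPROX_NONE); ct=max(cs,key=cv2.contourArea)
    h=cv2.convexHull(ct).reshape(-1,2); xy,r=circ(plane(c,h,z)[:,:2])
    return xy,r,m
def slots(c,m,xy,z=.012,rs=np.arange(.0145,.021,.0005)):
    th=np.deg2rad(np.arange(0,360,1.)); s=0
    for r in rs:
        uv=proj(c,np.c_[xy[0]+r*np.cos(th),xy[1]+r*np.sin(th),0*th+z]).astype(np.float32)
        s=s+cv2.remap(m.astype(np.float32),uv[:,0].reshape(1,-1),uv[:,1].reshape(1,-1),1).ravel()
    f=np.sum((s.max()-s)*np.exp(1j*6*th)); return np.rad2deg(np.angle(f))/6%60, abs(f)/np.sum(s.max()-s+1e-9)
E
python3 -c "
from h import *
z=np.load('pics/w3.npz'); im=z['im']; c=dict(K=cam('wrist')['K'],k=cam('wrist')['k'],o=z['o'],R=z['R'])
g=plane(c,(241,213),.012)[0]
xy,r,m=disc(c,im,g); print(xy,r,slots(c,m,xy))
go((*xy,.20),down(14.25))
"
```

```text
[ 0.53861054 -0.15299033] 0.03208306903594237 (np.float64(45.48833561327508), np.float64(0.866681389660248))
t 10.4 linear [ 55.7 -46.1  -0.1] twist [-2.   2.1 25.7] dist 72.0 ang 25.8
```

>>> drive_tool:
  motion:
    - {"linear": [56,-20,0],"twist": [-2,2,25.7],"claw": 91}
    - {"linear": [56,-20,0],"twist": [-2,2,25.7],"claw": 91}
    - {"linear": [56,-20,0],"twist": [-2,2,25.7],"claw": 91}
    - {"linear": [56,-20,0],"twist": [-2,2,25.7],"claw": 91}
    - {"linear": [56,-20,0],"twist": [-2,2,25.7],"claw": 91}
    - {"linear": [56,-20,0],"twist": [-2,2,25.7],"claw": 91}
    - {"linear": [56,-20,0],"twist": [-2,2,25.7],"claw": 91}
    - {"linear": [56,-20,0],"twist": [-2,2,25.7],"claw": 91}
    - {"linear": [56,-20,0],"twist": [-2,2,25.7],"claw": 91}
    - {"linear": [56,-20,0],"twist": [-2,2,25.7],"claw": 91}

```text
clock: 11.65
tcp_pos: [0.5475, -0.15, 0.1748]
orientation: [-1.56, -0.191, 0.195]
contact_force: [0.1, 0.6, 0.7]
gripper_width: 0.0909
```

```bash
python3 -c "
from h import *
im,d,c,st=snap('wrist','w4'); print(st['tcp_pos'],st['joint_positions'].round(2))
xy,r,m=disc(c,im,(.5386,-.153)); print(xy,r,slots(c,m,xy))
go((*xy,.024),down(14.25))
imt,dt,ct,_=snap('top','t4')
q=proj(ct,[*xy,.012])[0]; print(q)
try:
  xy2,r2,m2=disc(ct,imt,xy); print('top',xy2,r2)
except Exception as e: print(e)
"
```

```text
[ 0.54747704 -0.15001786  0.17475413] [-0.04  0.42  0.32  1.85 -0.17  0.9   0.61]
[ 0.53976489 -0.15331079] 0.031625649037793475 (np.float64(45.55869464773973), np.float64(0.824787627770363))
t 11.7 linear [ -8.  150.8  -1.7] twist [-0.1 -0.1 -0.1] dist 151.0 ang 0.2
[356.94821065 222.49900381]
top [ 0.54380128 -0.15958809] 0.03854701962470254
```

View pics/w4.png

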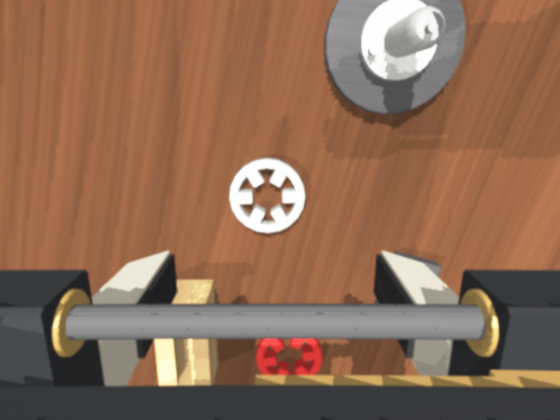

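>>> drive_tool:
  motion:
    - {"linear": [-8,50,-2],"twist": [0,0,0],"claw": 91}
    - {"linear": [-8,100,-2],"twist": [0,0,0],"claw": 91}
    - {"linear": [-8,135,-2],"twist": [0,0,0],"claw": 91}
    - {"linear": [-8,150,-2],"twist": [0,0,0],"claw": 91}
    - {"linear": [-8,150,-2],"twist": [0,0,0],"claw": 80}
    - {"linear": [-8,150,-2],"twist": [0,0,0],"claw": 70}
    - {"linear": [-8,150,-2],"twist": [0,0,0],"claw": 60}
    - {"linear": [-8,150,-2],"twist": [0,0,0],"claw": 55}
    - {"linear": [-8,150,-2],"twist": [0,0,0],"claw": 55}
    - {"linear": [-8,150,-2],"twist": [0,0,0],"claw": 55}
  newtons: 25

```text
clock: 13.0
tcp_pos: [0.5405, -0.1537, 0.0254]
orientation: [-1.561, -0.192, 0.195]
contact_force: [-1.4, -0.0, 5.9]
gripper_width: 0.0601
```

```bash
python3 -c "
from h import *
st=manip.state(); print(st['tcp_pos'],st['contact_force'].round(1),st['gripper_width'])
go((.6013,-.0186,.12),down(14.25-12.7))
"
```

```text
[ 0.54051651 -0.15366078  0.02541107] [-1.4 -0.   5.9] 0.0600979016537283
t 13.0 linear [ 91.8 -94.5 116.3] twist [-0.1 12.6 -0.1] dist 176.0 ang 12.6
```

>>> drive_tool:
  motion:
    - {"linear": [0,-50,0],"twist": [0,0,0],"claw": 55}
    - {"linear": [0,-98,0],"twist": [0,0,0],"claw": 55}
    - {"linear": [30,-100,40],"twist": [0,5,0],"claw": 55}
    - {"linear": [60,-100,75],"twist": [0,10,0],"claw": 55}
    - {"linear": [92,-100,116],"twist": [0,12.6,0],"claw": 55}
    - {"linear": [92,-100,116],"twist": [0,12.6,0],"claw": 55}
    - {"linear": [92,-100,116],"twist": [0,12.6,0],"claw": 55}
    - {"linear": [92,-100,116],"twist": [0,12.6,0],"claw": 55}
    - {"linear": [92,-100,116],"twist": [0,12.6,0],"claw": 55}
    - {"linear": [92,-100,116],"twist": [0,12.6,0],"claw": 55}

```text
clock: 14.25
tcp_pos: [0.6008, -0.0197, 0.1247]
orientation: [-1.569, -0.017, 0.022]
contact_force: [0.5, 1.2, -0.6]
gripper_width: 0.0598
```

```bash
python3 -c "
from h import *
im,d,c,st=snap('wrist','w5'); print(st['tcp_pos'],st['gripper_width'],st['contact_force'].round(1))
go((.6013,-.0186,.125),down(1.55))
im2,_,c2,_=snap('scene','s5')
u=proj(c2,[.60,-.02,.09])[0].astype(int)
cv2.imwrite('pics/s5b.png',cv2.resize(im2[u[1]-60:u[1]+60,u[0]-80:u[0]+80],None,fx=4.5,fy=4.5)[:,:,::-1])
"
```

```text
[ 0.60081161 -0.01967362  0.1247487 ] 0.05983504693589224 [ 0.5  1.2 -0.6]
t 14.3 linear [ 0.4 -0.2  0.8] twist [-0.1 -0.1 -0.2] dist 1.0 ang 0.2
```

View pics/w5.png

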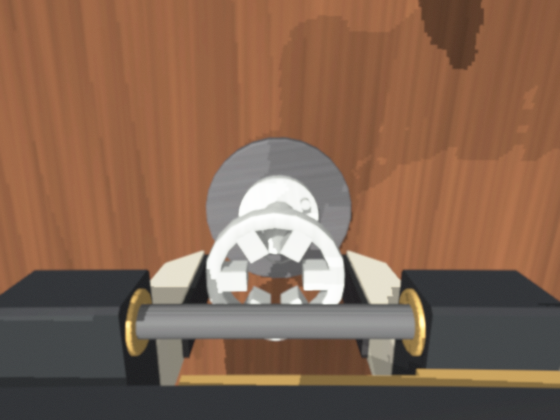

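View pics/s5b.png

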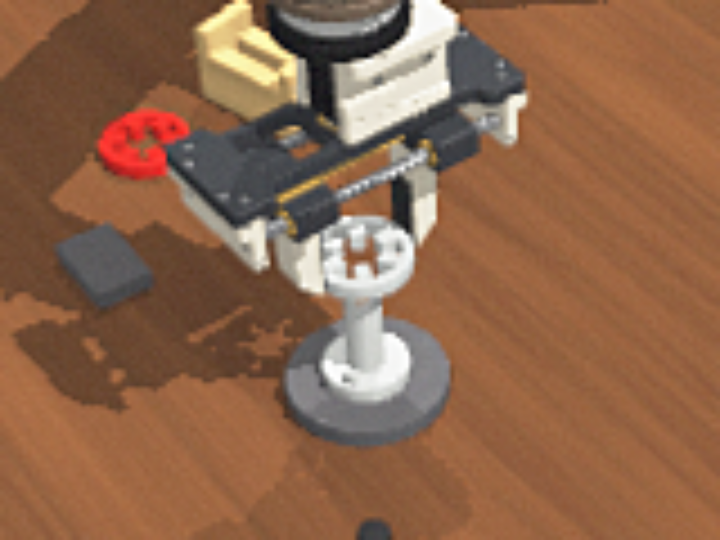

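```bash
python3 -c "
from h import *
z=np.load('pics/w5.npz'); im=z['im'];d=z['d']; c=dict(K=cam('wrist')['K'],k=cam('wrist')['k'],o=z['o'],R=z['R'])
P=depthpts(c,d); P[d==0]=np.nan
hsv=cv2.cvtColor(im,cv2.COLOR_RGB2HSV)
m=(hsv[...,1]<60)&(P[...,2]>.095)&(P[...,2]<.125)&(np.hypot(P[...,0]-.601,P[...,1]+.02)<.04)
m[300:]=0; m[:,:206]=0; m[:,347:]=0
q=P[m]; print(len(q),np.percentile(q[:,2],[2,50,98]))
A=np.c_[q[:,:2]-[.601,-.02],np.ones(len(q))]; t=q[:,2]
for i in range(5):
    s=np.linalg.lstsq(A,t,rcond=None)[0]; r=t-A@s; k=np.abs(r)<.002; A,t=A[k],t[k]
print('plane',s,len(t))
cs,_=cv2.findContours(m.astype(np.uint8),0,1); h=cv2.convexHull(max(cs,key=cv2.contourArea)).reshape(-1,2); h=h[(h[:,1]<265)]
print(circ(plane(c,h,s[2])[:,:2]))
xy=circ(plane(c,h,s[2])[:,:2])[0]
mm=m.copy()
print(slots(c,mm,xy,s[2]))
cv2.imwrite('pics/w5m.png',(m*255).astype(np.uint8))
# pin 2, seat
m=((im.min(2)>200)); v,u=np.mgrid[:420,:560]; Q=plane(c,np.c_[u.ravel(),v.ravel()],.024).reshape(420,560,3)
e=np.clip((im[165:225,230:330].min(2).astype(int)-190)*4,0,255).astype(np.uint8); cv2.imwrite('pics/w5p.png',cv2.resize(e,None,fx=7,fy=7,interpolation=2))
"
```

```text
7885 [0.10192413 0.11210672 0.11373747]
plane [-0.00018112  0.01688733  0.11177601] 4364
(array([ 0.59943988, -0.01752766]), np.float64(0.031255628426279915))
(np.float64(33.16551636966348), np.float64(0.29393536464993625))
```

View pics/w5p.png

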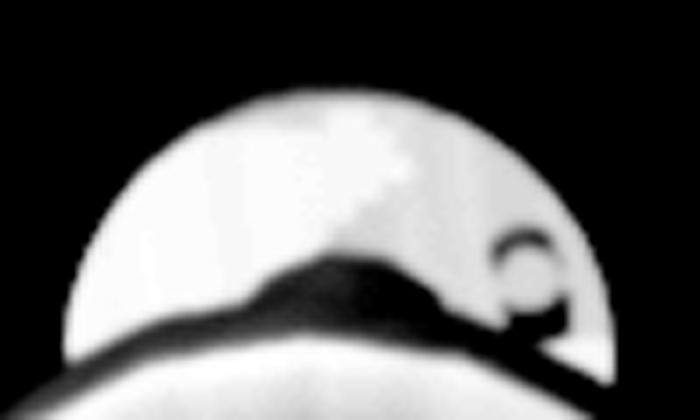

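View pics/w5m.png

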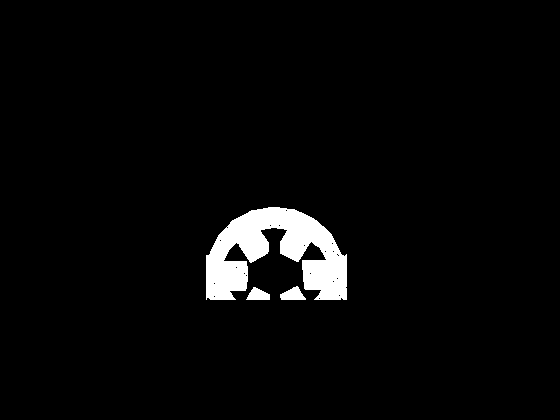

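```bash
python3 -c "
from h import *
z=np.load('pics/w5.npz'); im=z['im']; c=dict(K=cam('wrist')['K'],k=cam('wrist')['k'],o=z['o'],R=z['R'])
m=(im.min(2)>200).astype(np.uint8); m[204:]=0; m[:,:225]=0; m[:,335:]=0; m[:165]=0
cs,_=cv2.findContours(m,0,1); ct=max(cs,key=cv2.contourArea).reshape(-1,2); h=cv2.convexHull(ct).reshape(-1,2); h=h[h[:,1]<200]
s=circ(plane(c,h,.024)[:,:2]); print('seat',s)
hsv=cv2.cvtColor(im,cv2.COLOR_RGB2HSV)
m=(hsv[...,1]<70).astype(np.uint8); m[245:]=0; m[:,:195]=0;m[:,360:]=0;m[:130]=0
cs,_=cv2.findContours(m,0,1); ct=max(cs,key=cv2.contourArea).reshape(-1,2); h=cv2.convexHull(ct).reshape(-1,2); h=h[h[:,1]<240]
b=circ(plane(c,h,.014)[:,:2]); print('base',b)
p=plane(c,(305.7,204.7),.032)[0][:2]
for x in (s[0],b[0]): d=p-x; print(np.linalg.norm(d),np.rad2deg(np.arctan2(d[1],d[0])))
"
```

```text
seat (array([ 0.60096376, -0.01775247]), np.float64(0.025711388400705398))
base (array([ 0.60133884, -0.01784611]), np.float64(0.049635853454077984))
0.020099069539572977 29.842459261554076
0.01982212982711166 30.616761853377884
```

>>> drive_tool:
  motion:
    - {"linear": [1.5,0,0],"twist": [0,1,0],"claw": 55}
    - {"linear": [1.5,10,0],"twist": [0,1,0],"claw": 55}
    - {"linear": [1.5,20,0],"twist": [0,1,0],"claw": 55}
    - {"linear": [1.5,26,0],"twist": [0,1,0],"claw": 55}
    - {"linear": [1.5,30,0],"twist": [0,1,0],"claw": 55}
    - {"linear": [1.5,34,0],"twist": [0,1,0],"claw": 55}
    - {"linear": [1.5,37,0],"twist": [0,1,0],"claw": 55}
    - {"linear": [1.5,37,0],"twist": [0,1,0],"claw": 55}
    - {"linear": [1.5,37,0],"twist": [0,1,0],"claw": 55}
    - {"linear": [1.5,37,0],"twist": [0,1,0],"claw": 55}

```text
clock: 15.6
tcp_pos: [0.6026, -0.0187, 0.0879]
orientation: [-1.569, -0.005, 0.009]
contact_force: [0.1, -0.3, -1.6]
gripper_width: 0.0599
```

```bash
python3 -c "
from h import *
st=manip.state(); print(st['tcp_pos'],st['contact_force'].round(1),st['wrist_torque'].round(2),st['gripper_width'])
"
```

```text
[ 0.60255394 -0.01868176  0.08789215] [ 0.1 -0.3 -1.6] [-0.09  0.07  0.01] 0.059858068748764565
```

>>> drive_tool:
  motion:
    - {"linear": [0,8,0],"twist": [0,0,0],"claw": 55}
    - {"linear": [0,16,0],"twist": [0,0,0],"claw": 55}
    - {"linear": [0,22,0],"twist": [0,0,0],"claw": 55}
    - {"linear": [0,26,0],"twist": [0,0,0],"claw": 55}
    - {"linear": [0,29,0],"twist": [0,0,0],"claw": 55}
    - {"linear": [0,32,0],"twist": [0,0,0],"claw": 55}
    - {"linear": [0,35,0],"twist": [0,0,0],"claw": 55}
    - {"linear": [0,37.5,0],"twist": [0,0,0],"claw": 55}
    - {"linear": [0,37.5,0],"twist": [0,0,0],"claw": 55}
    - {"linear": [0,37.5,0],"twist": [0,0,0],"claw": 55}

```text
clock: 16.85
tcp_pos: [0.6024, -0.0186, 0.0502]
orientation: [-1.569, -0.005, 0.009]
contact_force: [0.4, 0.0, -1.0]
gripper_width: 0.0598
```

```bash
python3 -c "
from h import *
st=manip.state(); print(st['tcp_pos'],st['contact_force'].round(1),st['wrist_torque'].round(2),st['gripper_width'])
"
```

```text
[ 0.60235601 -0.01864913  0.05023976] [ 0.4  0.  -1. ] [-0.09  0.06 -0.01] 0.05982075541412798
```

>>> drive_tool:
  motion:
    - {"linear": [0,0.5,0],"twist": [0,0,0],"claw": 62}
    - {"linear": [0,0.5,0],"twist": [0,0,0],"claw": 75}
    - {"linear": [0,0.5,0],"twist": [0,0,0],"claw": 85}
    - {"linear": [0,0.5,0],"twist": [0,0,0],"claw": 85}
    - {"linear": [0,-40,0],"twist": [0,0,0],"claw": 85}
    - {"linear": [0,-90,0],"twist": [0,0,0],"claw": 85}
    - {"linear": [0,-130,0],"twist": [0,0,0],"claw": 85}
    - {"linear": [0,-130,0],"twist": [0,0,0],"claw": 85}
    - {"linear": [0,-130,0],"twist": [0,0,0],"claw": 70}
    - {"linear": [0,-130,0],"twist": [0,0,0],"claw": 70}

```text
clock: 18.1
tcp_pos: [0.6015, -0.0187, 0.1786]
orientation: [-1.569, -0.003, 0.012]
contact_force: [-0.3, -0.3, 0.7]
gripper_width: 0.0717
```

```bash
python3 -c "
from h import *
im,d,c,st=snap('wrist','w6'); print(st['tcp_pos'],st['contact_force'].round(1))
P=depthpts(c,d); P[d==0]=np.nan
r=np.hypot(P[...,0]-.6015,P[...,1]+.018); q=P[(r>.024)&(r<.030)&(P[...,2]>.02)&(P[...,2]<.06)]; print('rim z',np.percentile(q[:,2],[5,50,95]),len(q))
q=P[(r>.036)&(r<.046)&(P[...,2]<.06)&(P[...,2]>.005)]; print('base z',np.percentile(q[:,2],[5,50,95]))
for z in (.036,):
  xy,rr,m=disc(c,im,(.6015,-.018),z,.036); print(xy,rr)
u=proj(c,[.6015,-.018,.036])[0].astype(int)
cv2.imwrite('pics/w6b.png',cv2.resize(im[max(0,u[1]-80):u[1]+80,u[0]-100:u[0]+100],None,fx=3.7,fy=3.7)[:,:,::-1])
"
```

```text
[ 0.60153026 -0.01869625  0.17858612] [-0.3 -0.3  0.7]
rim z [0.02930678 0.03707777 0.03830069] 1820
base z [0.01415576 0.01530603 0.01645189]
[ 0.60127191 -0.0176092 ] 0.035677265779105835
```

View pics/w6b.png

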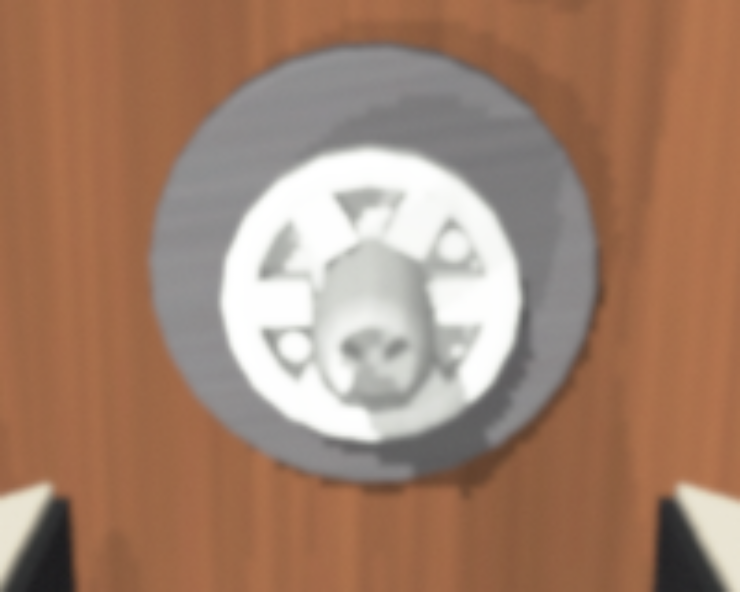

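Disc is home: rim top at about 37 mm, and the pins are visible inside the slots at crop (455,243) and (293,347). Next the longer sleeve.

```bash
python3 -c "
from h import *
go((.466,.233,.18),down(20))
"
```

```text
t 18.15 linear [-133.3   -0.3  253. ] twist [ -0.1 -19.5  -0.3] dist 286.0 ang 19.5
```

>>> drive_tool:
  motion:
    - {"linear": [-133,0,253],"twist": [0,-19.5,0],"claw": 70}
    - {"linear": [-133,0,253],"twist": [0,-19.5,0],"claw": 70}
    - {"linear": [-133,0,253],"twist": [0,-19.5,0],"claw": 70}
    - {"linear": [-133,0,253],"twist": [0,-19.5,0],"claw": 70}
    - {"linear": [-133,0,253],"twist": [0,-19.5,0],"claw": 70}
    - {"linear": [-133,0,253],"twist": [0,-19.5,0],"claw": 70}
    - {"linear": [-133,0,253],"twist": [0,-19.5,0],"claw": 70}
    - {"linear": [-133,0,253],"twist": [0,-19.5,0],"claw": 70}
    - {"linear": [-133,0,253],"twist": [0,-19.5,0],"claw": 70}
    - {"linear": [-133,0,253],"twist": [0,-19.5,0],"claw": 70}

```text
clock: 19.4
tcp_pos: [0.4677, 0.2322, 0.1809]
orientation: [-1.552, -0.271, 0.275]
contact_force: [-0.0, 0.2, 0.2]
gripper_width: 0.0696
```

```bash
python3 -c "
from h import *
im,d,c,st=snap('wrist','w7'); print(st['tcp_pos'],st['clock'])
P=depthpts(c,d); P[d==0]=np.nan
for n,x,y in (('long',.465,.232),('short',.513,.352),('cap',.58,.248)):
  q=P[(np.hypot(P[...,0]-x,P[...,1]-y)<.03)&(P[...,2]>.008)&(P[...,2]<.06)]
  if len(q)>20:
    t=np.percentile(q[:,2],95); q=q[q[:,2]>t-.004]; hh=cv2.convexHull(q[:,:2].astype(np.float32)).reshape(-1,2); print(n,t,circ(hh.astype(float)),len(q))
xy,r,m=disc(c,im,(.465,.232),.03,.03); print(xy,r)
go((*xy,.026),down(20))
"
```

```text
[0.46772449 0.23220575 0.18087557] 19.4
long 0.032222706082277425 (array([0.46383288, 0.2325933 ]), np.float64(0.019660404447241337)) 1182
short 0.02004130073109877 (array([0.512179 , 0.3518645]), np.float64(0.01978446164365061)) 1497
cap 0.04004965926604013 (array([0.57954932, 0.24869173]), np.float64(0.015610534403536708)) 1224
[0.46344761 0.23451673] 0.021610621464442235
t 19.45 linear [ -2.8 154.9   3. ] twist [-0.1 -0.  -0.1] dist 155.0 ang 0.2
```

View pics/w7.png

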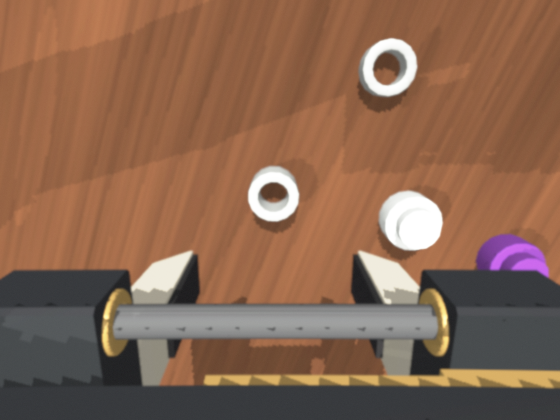

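The near ring at (274,193) is the taller one, about 30 mm high. The far one at (388,67) is 18 mm.

>>> drive_tool:
  motion:
    - {"linear": [-2.5,60,1.5],"twist": [0,0,0],"claw": 70}
    - {"linear": [-2.5,110,1.5],"twist": [0,0,0],"claw": 70}
    - {"linear": [-2.5,145,1.5],"twist": [0,0,0],"claw": 70}
    - {"linear": [-2.5,155,1.5],"twist": [0,0,0],"claw": 65}
    - {"linear": [-2.5,155,1.5],"twist": [0,0,0],"claw": 55}
    - {"linear": [-2.5,155,1.5],"twist": [0,0,0],"claw": 45}
    - {"linear": [-2.5,155,1.5],"twist": [0,0,0],"claw": 35}
    - {"linear": [-2.5,155,1.5],"twist": [0,0,0],"claw": 33}
    - {"linear": [-2.5,155,1.5],"twist": [0,0,0],"claw": 33}
    - {"linear": [-2.5,155,1.5],"twist": [0,0,0],"claw": 33}
  newtons: 25

```text
clock: 20.7
tcp_pos: [0.4651, 0.2343, 0.0273]
orientation: [-1.55, -0.274, 0.274]
contact_force: [-1.0, -0.6, 7.5]
gripper_width: 0.0396
```

```bash
python3 -c "
from h import *
st=manip.state(); print(st['tcp_pos'],st['contact_force'].round(1),st['gripper_width'])
go((.6020,-.0183,.145),down(20))
"
```

```text
[0.4650845  0.23432311 0.02734906] [-1.  -0.6  7.5] 0.03960151078415502
t 20.7 linear [  42.1 -118.5 -283.9] twist [-0.2  0.   0. ] dist 310.0 ang 0.2
```

>>> drive_tool:
  motion:
    - {"linear": [0,-60,0],"twist": [0,0,0],"claw": 33}
    - {"linear": [0,-118,0],"twist": [0,0,0],"claw": 33}
    - {"linear": [8,-118,-50],"twist": [0,0,0],"claw": 33}
    - {"linear": [16,-118,-105],"twist": [0,0,0],"claw": 33}
    - {"linear": [25,-118,-165],"twist": [0,0,0],"claw": 33}
    - {"linear": [34,-118,-225],"twist": [0,0,0],"claw": 33}
    - {"linear": [42,-118,-284],"twist": [0,0,0],"claw": 33}
    - {"linear": [42,-118,-284],"twist": [0,0,0],"claw": 33}
    - {"linear": [42,-118,-284],"twist": [0,0,0],"claw": 33}
    - {"linear": [42,-118,-284],"twist": [0,0,0],"claw": 33}

```text
clock: 21.95
tcp_pos: [0.6003, -0.0167, 0.1429]
orientation: [-1.55, -0.274, 0.279]
contact_force: [0.2, 1.0, -0.4]
gripper_width: 0.0392
```

```bash
python3 -c "
from h import *
im,d,c,st=snap('wrist','w8'); print(st['tcp_pos'],st['clock'],st['gripper_width'])
zt=st['tcp_pos'][2]-.0273+.030
P=depthpts(c,d); P[d==0]=np.nan
q=P[(np.hypot(P[...,0]-st['tcp_pos'][0],P[...,1]-st['tcp_pos'][1])<.035)&(abs(P[...,2]-zt)<.006)]; print(zt,np.median(q[:,2]),len(q))
im2,_,c2,_=snap('scene','s8')
u=proj(c2,[.60,-.02,.09])[0].astype(int)
cv2.imwrite('pics/s8b.png',cv2.resize(im2[u[1]-60:u[1]+60,u[0]-80:u[0]+80],None,fx=4.5,fy=4.5)[:,:,::-1])
"
```

```text
[ 0.60034959 -0.01665768  0.14294319] 21.95 0.03923947048782718
0.14564318558734918 0.14633575720289255 4049
```

View pics/w8.png

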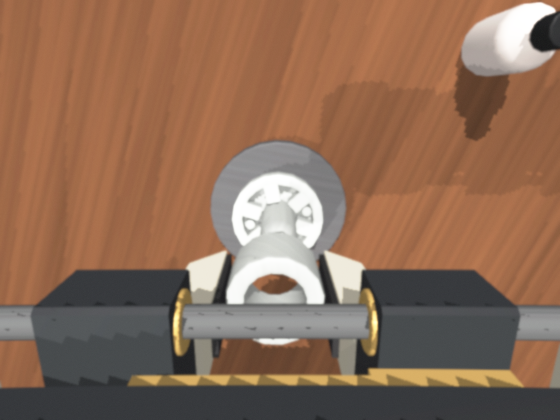

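View pics/s8b.png

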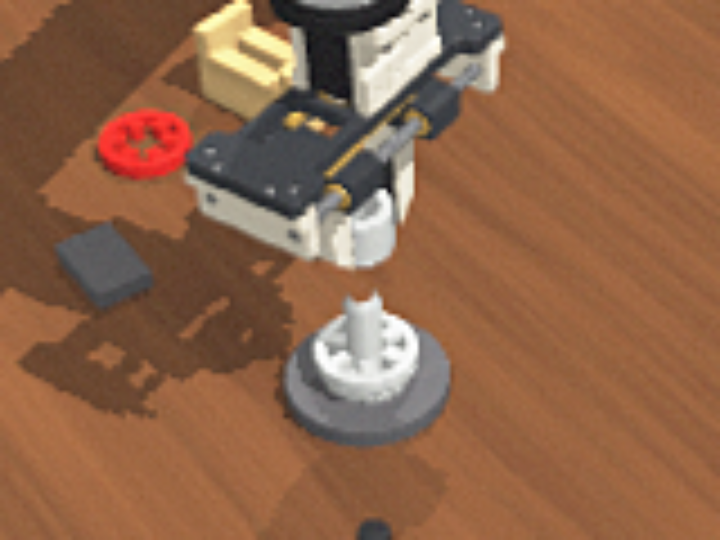

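>>> drive_tool:
  motion:
    - {"linear": [1.5,15,0],"twist": [0,0,0],"claw": 33}
    - {"linear": [1.5,28,0],"twist": [0,0,0],"claw": 33}
    - {"linear": [1.5,34,0],"twist": [0,0,0],"claw": 33}
    - {"linear": [1.5,38,0],"twist": [0,0,0],"claw": 33}
    - {"linear": [1.5,42,0],"twist": [0,0,0],"claw": 33}
    - {"linear": [1.5,46,0],"twist": [0,0,0],"claw": 33}
    - {"linear": [1.5,50,0],"twist": [0,0,0],"claw": 33}
    - {"linear": [1.5,50,0],"twist": [0,0,0],"claw": 33}
    - {"linear": [1.5,50,0],"twist": [0,0,0],"claw": 33}
    - {"linear": [1.5,50,0],"twist": [0,0,0],"claw": 33}

```text
clock: 23.3
tcp_pos: [0.6022, -0.0181, 0.0932]
orientation: [-1.551, -0.272, 0.277]
contact_force: [0.4, 1.6, -2.9]
gripper_width: 0.0393
```

```bash
python3 -c "
from h import *
st=manip.state(); print(st['tcp_pos'],st['contact_force'].round(1),st['wrist_torque'].round(2),st['gripper_width'])
"
```

```text
[ 0.60221982 -0.01808222  0.09315608] [ 0.4  1.6 -2.9] [ 0.18  0.11 -0.  ] 0.03932845836561014
```

>>> drive_tool:
  motion:
    - {"linear": [0.3,4,0.8],"twist": [0,0,0],"claw": 33}
    - {"linear": [0.3,10,0.8],"twist": [0,0,0],"claw": 33}
    - {"linear": [0.3,15,0.8],"twist": [0,0,0],"claw": 33}
    - {"linear": [0.3,20,0.8],"twist": [0,0,0],"claw": 33}
    - {"linear": [0.3,24,0.8],"twist": [0,0,0],"claw": 33}
    - {"linear": [0.3,27,0.8],"twist": [0,0,0],"claw": 33}
    - {"linear": [0.3,29,0.8],"twist": [0,0,0],"claw": 33}
    - {"linear": [0.3,29.3,0.8],"twist": [0,0,0],"claw": 33}
    - {"linear": [0.3,29.3,0.8],"twist": [0,0,0],"claw": 33}
    - {"linear": [0.3,29.3,0.8],"twist": [0,0,0],"claw": 33}

```text
clock: 24.55
tcp_pos: [0.6024, -0.0174, 0.064]
orientation: [-1.552, -0.272, 0.276]
contact_force: [-0.7, 0.9, -2.7]
gripper_width: 0.0391
```

```bash
python3 -c "
from h import *
st=manip.state(); print(st['tcp_pos'],st['contact_force'].round(1),st['wrist_torque'].round(2),st['gripper_width'])
"
```

```text
[ 0.60240864 -0.01741773  0.06404758] [-0.7  0.9 -2.7] [-0.12  0.03 -0.02] 0.03909016176900251
```

Clean descent. Release, lift and look.

>>> drive_tool:
  motion:
    - {"linear": [0,0,0],"twist": [0,0,0],"claw": 45}
    - {"linear": [0,0,0],"twist": [0,0,0],"claw": 58}
    - {"linear": [0,0,0],"twist": [0,0,0],"claw": 70}
    - {"linear": [0,0,0],"twist": [0,0,0],"claw": 70}
    - {"linear": [0,-40,0],"twist": [0,0,0],"claw": 70}
    - {"linear": [0,-85,0],"twist": [0,0,0],"claw": 70}
    - {"linear": [0,-115,0],"twist": [0,0,0],"claw": 70}
    - {"linear": [0,-115,0],"twist": [0,0,0],"claw": 70}
    - {"linear": [0,-115,0],"twist": [0,0,0],"claw": 70}
    - {"linear": [0,-115,0],"twist": [0,0,0],"claw": 70}

```text
clock: 25.8
tcp_pos: [0.6016, -0.0175, 0.1774]
orientation: [-1.551, -0.27, 0.278]
contact_force: [0.1, 0.5, -0.7]
gripper_width: 0.0701
```

```bash
python3 -c "
from h import *
im,d,c,st=snap('wrist','w9'); print(st['tcp_pos'],st['clock'])
P=depthpts(c,d); P[d==0]=np.nan
r=np.hypot(P[...,0]-.6015,P[...,1]+.0178); q=P[(r>.014)&(r<.018)&(P[...,2]>.02)&(P[...,2]<.1)]; print('sleeve top',np.percentile(q[:,2],[5,50,95]),len(q))
q=P[(r>.024)&(r<.030)&(P[...,2]>.02)&(P[...,2]<.05)];print('disc rim',np.percentile(q[:,2],[5,50,95]))
u=proj(c,[.6015,-.018,.05])[0].astype(int)
cv2.imwrite('pics/w9b.png',cv2.resize(im[max(0,u[1]-80):u[1]+80,u[0]-100:u[0]+100],None,fx=3.7,fy=3.7)[:,:,::-1])
go((.5805,.2495,.18),down(35))
"
```

```text
[ 0.60159479 -0.01746352  0.17740853] 25.8
sleeve top [0.02555085 0.06715102 0.06827551] 953
disc rim [0.03217379 0.03716963 0.03831484]
t 25.85 linear [ 71.5  -2.1 258.1] twist [ -0.2 -15.   -0.2] dist 268.0 ang 15.0
```

View pics/w9b.png

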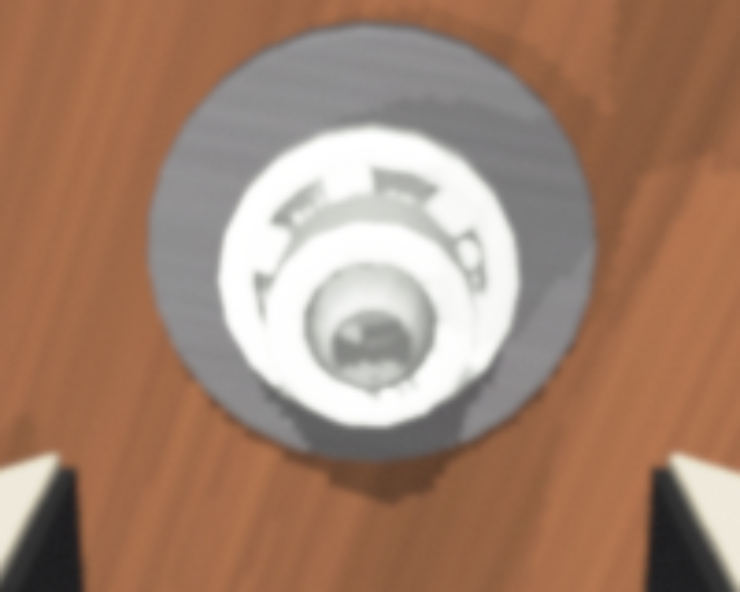

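>>> drive_tool:
  motion:
    - {"linear": [71,-2,258],"twist": [0,-15,0],"claw": 70}
    - {"linear": [71,-2,258],"twist": [0,-15,0],"claw": 70}
    - {"linear": [71,-2,258],"twist": [0,-15,0],"claw": 70}
    - {"linear": [71,-2,258],"twist": [0,-15,0],"claw": 70}
    - {"linear": [71,-2,258],"twist": [0,-15,0],"claw": 70}
    - {"linear": [71,-2,258],"twist": [0,-15,0],"claw": 70}
    - {"linear": [71,-2,258],"twist": [0,-15,0],"claw": 70}
    - {"linear": [71,-2,258],"twist": [0,-15,0],"claw": 70}
    - {"linear": [71,-2,258],"twist": [0,-15,0],"claw": 70}
    - {"linear": [71,-2,258],"twist": [0,-15,0],"claw": 70}

```text
clock: 27.1
tcp_pos: [0.5812, 0.2484, 0.1814]
orientation: [-1.515, -0.476, 0.48]
contact_force: [0.1, 0.8, -0.3]
gripper_width: 0.0698
```

```bash
python3 -c "
from h import *
im,d,c,st=snap('wrist','w10'); print(st['tcp_pos'],st['clock'])
P=depthpts(c,d); P[d==0]=np.nan
q=P[(np.hypot(P[...,0]-.58,P[...,1]-.249)<.035)&(P[...,2]>.033)&(P[...,2]<.06)]; hh=cv2.convexHull(q[:,:2].astype(np.float32)).reshape(-1,2).astype(float); xy,r=circ(hh); print(xy,r,np.median(q[:,2]))
b=xy+.001*down(35)[:2,0]
go((*b,.027),down(35))
"
```

```text
[0.58121906 0.2483996  0.18143644] 27.1
[0.57969491 0.24859136] 0.015638083421941108 0.039225085012734584
t 27.15 linear [ -0.  154.4   0.3] twist [-0.2 -0.  -0.1] dist 154.0 ang 0.2
```

View pics/w10.png

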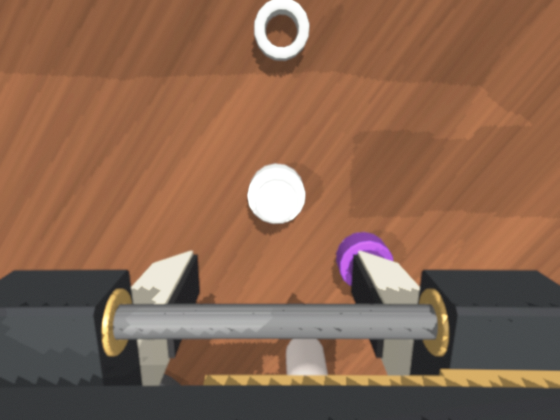

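The white cap is at (276,193). The purple decoy at (365,262) is clear of the right finger by about 29 mm. Going down to grip the cap.

>>> drive_tool:
  motion:
    - {"linear": [0,60,0],"twist": [0,0,0],"claw": 70}
    - {"linear": [0,110,0],"twist": [0,0,0],"claw": 70}
    - {"linear": [0,145,0],"twist": [0,0,0],"claw": 70}
    - {"linear": [0,154,0],"twist": [0,0,0],"claw": 70}
    - {"linear": [0,154,0],"twist": [0,0,0],"claw": 60}
    - {"linear": [0,154,0],"twist": [0,0,0],"claw": 50}
    - {"linear": [0,154,0],"twist": [0,0,0],"claw": 40}
    - {"linear": [0,154,0],"twist": [0,0,0],"claw": 38}
    - {"linear": [0,154,0],"twist": [0,0,0],"claw": 38}
    - {"linear": [0,154,0],"twist": [0,0,0],"claw": 38}
  newtons: 25

```text
clock: 28.4
tcp_pos: [0.5817, 0.2499, 0.0291]
orientation: [-1.515, -0.479, 0.478]
contact_force: [-0.7, -0.3, 7.7]
gripper_width: 0.0448
```

```bash
python3 -c "
from h import *
st=manip.state(); print(st['tcp_pos'],st['contact_force'].round(1),st['gripper_width'])
go((.602,-.017,.145),down(35))
"
```

```text
[0.58171523 0.24989541 0.02910423] [-0.7 -0.3  7.7] 0.04477122792116048
t 28.4 linear [-136.4 -116.6 -229.9] twist [-0.1  0.   0.1] dist 292.0 ang 0.2
```

>>> drive_tool:
  motion:
    - {"linear": [0,-60,0],"twist": [0,0,0],"claw": 38}
    - {"linear": [0,-117,0],"twist": [0,0,0],"claw": 38}
    - {"linear": [-27,-117,-46],"twist": [0,0,0],"claw": 38}
    - {"linear": [-54,-117,-92],"twist": [0,0,0],"claw": 38}
    - {"linear": [-81,-117,-138],"twist": [0,0,0],"claw": 38}
    - {"linear": [-108,-117,-184],"twist": [0,0,0],"claw": 38}
    - {"linear": [-136,-117,-230],"twist": [0,0,0],"claw": 38}
    - {"linear": [-136,-117,-230],"twist": [0,0,0],"claw": 38}
    - {"linear": [-136,-117,-230],"twist": [0,0,0],"claw": 38}
    - {"linear": [-136,-117,-230],"twist": [0,0,0],"claw": 38}

```text
clock: 29.65
tcp_pos: [0.6014, -0.015, 0.1438]
orientation: [-1.513, -0.479, 0.482]
contact_force: [0.1, 0.6, -1.0]
gripper_width: 0.0446
```

```bash
python3 -c "
from h import *
im,d,c,st=snap('wrist','w11'); print(st['tcp_pos'],st['clock'],st['gripper_width'])
im2,_,c2,_=snap('scene','s11')
u=proj(c2,[.60,-.02,.09])[0].astype(int)
cv2.imwrite('pics/s11b.png',cv2.resize(im2[u[1]-60:u[1]+60,u[0]-80:u[0]+80],None,fx=4.5,fy=4.5)[:,:,::-1])
go((.602,-.0175,.120),down(35))
"
```

```text
[ 0.60142532 -0.01504568  0.14382393] 29.65 0.04464084451851223
t 29.75 linear [-0.8 23.8 -2.2] twist [-0.2  0.2 -0.1] dist 24.0 ang 0.3
```

View pics/s11b.png

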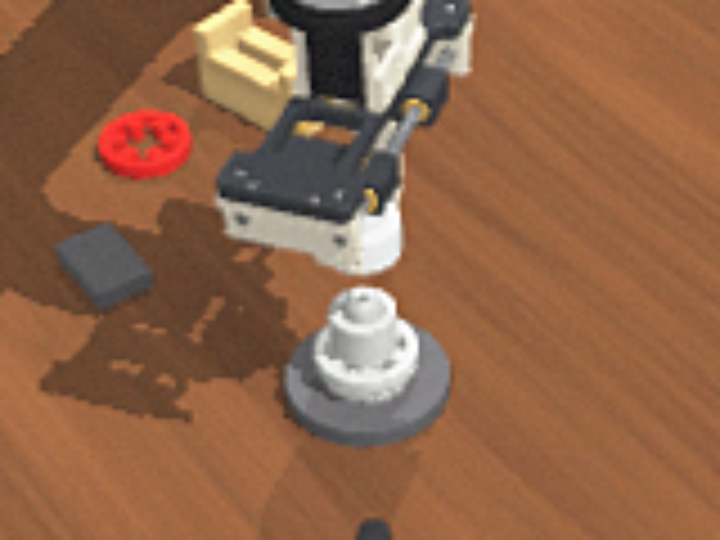

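>>> drive_tool:
  motion:
    - {"linear": [-0.5,10,-1],"twist": [0,0,0],"claw": 38}
    - {"linear": [-0.5,20,-1],"twist": [0,0,0],"claw": 38}
    - {"linear": [-0.5,30,-1],"twist": [0,0,0],"claw": 38}
    - {"linear": [-0.5,30,-1],"twist": [0,0,0],"claw": 38}
    - {"linear": [-0.5,30,-1],"twist": [0,0,0],"claw": 38}
    - {"linear": [-0.5,30,-1],"twist": [0,0,0],"claw": 38}
    - {"linear": [-0.5,30,-1],"twist": [0,0,0],"claw": 38}
    - {"linear": [-0.5,30,-1],"twist": [0,0,0],"claw": 38}
    - {"linear": [-0.5,30,-1],"twist": [0,0,0],"claw": 38}
    - {"linear": [-0.5,30,-1],"twist": [0,0,0],"claw": 38}

```text
clock: 31.0
tcp_pos: [0.6016, -0.0183, 0.1139]
orientation: [-1.515, -0.477, 0.481]
contact_force: [0.5, 0.3, -0.5]
gripper_width: 0.0448
```

```bash
python3 -c "
from h import *
go((.6022,-.0175,.0957),down(35)); print(manip.state()['contact_force'].round(1))
"
```

```text
t 31.0 linear [ 1.  18.2  0.2] twist [-0.2  0.  -0.1] dist 18.0 ang 0.2
[ 0.5  0.3 -0.5]
```

>>> drive_tool:
  motion:
    - {"linear": [1,3,0],"twist": [0,0,0],"claw": 38}
    - {"linear": [1,6,0],"twist": [0,0,0],"claw": 38}
    - {"linear": [1,9,0],"twist": [0,0,0],"claw": 38}
    - {"linear": [1,12,0],"twist": [0,0,0],"claw": 38}
    - {"linear": [1,15,0],"twist": [0,0,0],"claw": 38}
    - {"linear": [1,17,0],"twist": [0,0,0],"claw": 38}
    - {"linear": [1,18,0],"twist": [0,0,0],"claw": 38}
    - {"linear": [1,18,0],"twist": [0,0,0],"claw": 38}
    - {"linear": [1,18,0],"twist": [0,0,0],"claw": 38}
    - {"linear": [1,18,0],"twist": [0,0,0],"claw": 38}

```text
clock: 32.25
tcp_pos: [0.6024, -0.0177, 0.096]
orientation: [-1.515, -0.477, 0.48]
contact_force: [0.2, 0.7, -1.5]
gripper_width: 0.0451
```

```bash
python3 -c "
from h import *
st=manip.state(); print(st['tcp_pos'],st['contact_force'].round(1),st['wrist_torque'].round(2),st['gripper_width'])
"
```

```text
[ 0.60241583 -0.01765729  0.09598138] [ 0.2  0.7 -1.5] [-0.08 -0.   -0.06] 0.045050287941825605
```

Release, lift and check.

>>> drive_tool:
  motion:
    - {"linear": [0,0.7,0],"twist": [0,0,0],"claw": 38}
    - {"linear": [0,0.7,0],"twist": [0,0,0],"claw": 52}
    - {"linear": [0,0.7,0],"twist": [0,0,0],"claw": 65}
    - {"linear": [0,0.7,0],"twist": [0,0,0],"claw": 75}
    - {"linear": [0,0.7,0],"twist": [0,0,0],"claw": 75}
    - {"linear": [0,-40,0],"twist": [0,0,0],"claw": 75}
    - {"linear": [0,-80,0],"twist": [0,0,0],"claw": 75}
    - {"linear": [0,-110,0],"twist": [0,0,0],"claw": 75}
    - {"linear": [0,-110,0],"twist": [0,0,0],"claw": 75}
    - {"linear": [0,-110,0],"twist": [0,0,0],"claw": 75}

```text
clock: 33.5
tcp_pos: [0.6022, -0.0177, 0.2053]
orientation: [-1.515, -0.476, 0.481]
contact_force: [-0.1, -0.2, -0.8]
gripper_width: 0.0754
```

```bash
python3 -c "
from h import *
im,d,c,st=snap('wrist','w12'); print(st['tcp_pos'],st['clock'],st['contact_force'].round(1))
P=depthpts(c,d); P[d==0]=np.nan
r=np.hypot(P[...,0]-.6015,P[...,1]+.0178)
q=P[(r<.03)&(P[...,2]>.095)&(P[...,2]<.125)]; hh=cv2.convexHull(q[:,:2].astype(np.float32)).reshape(-1,2).astype(float); print('knob',circ(hh),np.percentile(q[:,2],[5,50,95]))
A=np.c_[q[:,:2]-[.6015,-.0178],np.ones(len(q))]; print('plane',np.linalg.lstsq(A,q[:,2],rcond=None)[0])
q=P[(r>.024)&(r<.030)&(P[...,2]>.02)&(P[...,2]<.05)];print('disc rim',np.percentile(q[:,2],[5,50,95]))
im2,_,c2,_=snap('scene','s12')
u=proj(c2,[.60,-.02,.06])[0].astype(int)
a=cv2.resize(im2[u[1]-55:u[1]+65,u[0]-60:u[0]+60],(400,400)); b=cv2.resize(im[40:260,170:390],(400,400)); cv2.imwrite('pics/s12b.png',np.hstack([a,b])[:,:,::-1])
"
```

```text
[ 0.60215233 -0.01772123  0.2052573 ] 33.5 [-0.1 -0.2 -0.8]
knob (array([ 0.60074753, -0.01840698]), np.float64(0.01568270482862681)) [0.10100317 0.10516052 0.10628467]
plane [ 0.04577041 -0.06241507  0.10487967]
disc rim [0.03342514 0.0370902  0.03831099]
```

View pics/s12b.png

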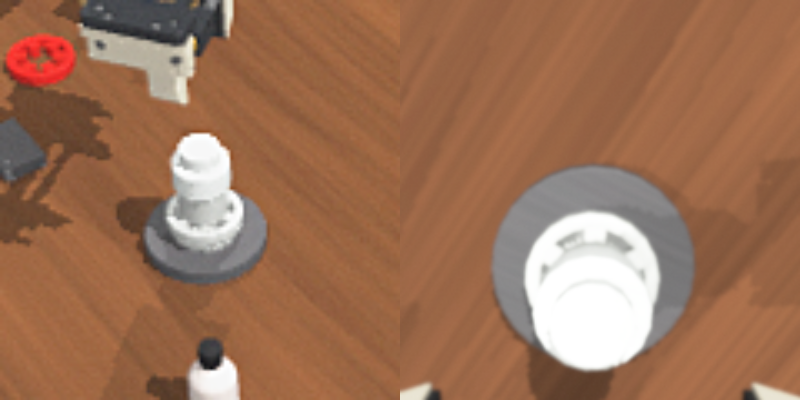

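```bash
python3 -c "
from h import *
z=np.load('pics/w12.npz'); d=z['d']; c=dict(K=cam('wrist')['K'],k=cam('wrist')['k'],o=z['o'],R=z['R'])
P=depthpts(c,d); P[d==0]=np.nan
q=P[(np.hypot(P[...,0]-.6007,P[...,1]+.0184)<.012)&(P[...,2]>.095)&(P[...,2]<.125)]
A=np.c_[q[:,:2]-[.6007,-.0184],np.ones(len(q))]; s=np.linalg.lstsq(A,q[:,2],rcond=None)[0]; print(s,len(q),np.std(q[:,2]-A@s))
print(manip.state()['clock'])
"
```

```text
[-0.00022553  0.00012207  0.1052852 ] 985 0.0006606066922378948
33.6
```

Cap is level, with its top at about 104 mm as expected after the camera's +1 mm bias. Handing in.

```bash
python3 -c "
from plant import manip
print(manip.job_done())"
```

```text
the job is handed in; nothing more can be done
None
```

The arbor is assembled: slotted disc home over the pins, longer sleeve down on it, cap on top with the knob up. I handed the job in at 33.6 s of the 72 s; no verdict was reported.

I took the disc out of the rack by its faces and tipped it flat on the bench. I gripped it again across the rim, turned it about 13.6° in all to match the pins seen by the wrist camera, and lowered it home. Then came the longer sleeve and the cap.

**Last checks**
- **Heights:** the camera read the disc's rim top at 37.1 mm (36 expected), the sleeve top at 67.2 mm (66) and the cap top at 105.2 mm (104). The same bias of about 1 mm appeared on the base, which read 15.3 mm against its known 14.
- **Centring:** the wrist camera put the cap within about 1 mm of the axis. Pins were visible inside the slots, and contact forces stayed small on every descent.
- **Squareness:** a first plane fit showed the cap tilted 0.077 rad, but it included points on the knob's side. Refitted on the top face alone, it was level to within 0.001 rad.
- **Robot:** it was clear of everything, about 110 mm above where it let go.

**What disagreed or went unchecked**
- The top camera differed from the wrist camera by 2–3 mm; I relied on the wrist camera and the jaw centring.
- The first tilted pose met joint limits, so I laid the disc down slightly farther out and at 30° instead of 35°.
- I never touched the shorter sleeve, test block or oil bottle, but I did not re-measure them at the end.

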